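# Put away the gauging pieces after a measuring run

### The job

Put the gauging pieces away in their grey trays: both setting rings in the round dish, both vee blocks in the wide rectangular tray, and the long thin parallel bar in the narrow tray. Set each piece down gently, without dropping it, so that in the end all stand upright as they do now, flat on the floor of their tray, none on another piece or on a rim. Leave the jar and the computer mouse where they are.

Things in the scene. Friction and masses are not known exactly. Their poses are not given: they have to be found in the camera images.
- ring_a: setting ring of bright steel, a plain round ring standing on its end: 36 outside diameter, bore 20, 28 high, about 0.14 kg. Origin at the centre of its underside, z up along its axis. One of two alike.
- ring_b: setting ring of bright steel, a plain round ring standing on its end: 36 outside diameter, bore 20, 28 high, about 0.14 kg. Origin at the centre of its underside, z up along its axis. One of two alike.
- vee_a: steel vee block, a dark rectangular block with a V groove along its top: 46 long (x, the way the groove runs) by 36 wide (y) by 30 high; groove 24 wide and 12 deep, the flat sides at y = +-18 are the ones to grip; about 0.34 kg. Origin at the centre of its underside, z up. One of two alike.
- vee_b: steel vee block, a dark rectangular block with a V groove along its top: 46 long (x, the way the groove runs) by 36 wide (y) by 30 high; groove 24 wide and 12 deep, the flat sides at y = +-18 are the ones to grip; about 0.34 kg. Origin at the centre of its underside, z up. One of two alike.
- parallel: long thin bar of bright steel (a machinist's parallel) standing on its narrow edge: 100 long (x) by 14 thick (y) by 28 high, about 0.29 kg, two dark holes in its sides (look only). Origin at the centre of its underside, z up.
- dish: round shallow grey dish, 120 outside and 112 inside diameter. Origin at its centre on the table, z up. The tray is fixed to the table; floor 4 thick, walls 4 thick, rim 12 above the table.
- wide_tray: wide rectangular shallow grey tray, 138 by 78 outside, 130 (x) by 70 (y) inside. Origin at its centre on the table, z up. The tray is fixed to the table; floor 4 thick, walls 4 thick, rim 12 above the table.
- narrow_tray: narrow rectangular shallow grey tray, 138 by 44 outside, 130 (x) by 36 (y) inside. Origin at its centre on the table, z up. The tray is fixed to the table; floor 4 thick, walls 4 thick, rim 12 above the table.
- jar: bystander: loose glass jar with a white cap, 48 diameter, 65 high. Origin at the centre of its underside.
- mouse: bystander: loose white computer mouse, 100 (x) by 58 (y) by 30 high. Origin at the centre of its underside.
Mind the look-alikes: they are no part of the job. What is shaped like the ring_a but brown or pink is not meant. Leave any green look-alike of the ring_b alone.

How it is judged:
By the outcome, as a careful person would: the job done as asked, in the order asked, and still so for the second after the job is handed in, with the robot touching nothing.
It also fails if it takes over 120 s, if anything falls off the work surface, if the arm or the gripper's body presses on something with over 40 N, if the wrist force passes 120 N, or if a joint passes its speed limit or range.

### The arm

A 6-joint arm with a two-finger parallel gripper is mounted at the origin on the work surface. World frame = base frame: x ahead of the robot, y to its left, z up, the work surface at z = 0. Lengths are in m, angles in rad, forces in N, time in s.
With the tool pointing down it reaches from about 0.35 to 0.975 m from the base axis. Payload 4.9 kg.
Tool frame: the origin (TCP) lies midway between the tips of the shut fingers; the grasp point (between the pads) lies manip.tcp_to_grasp behind it (manip.tcp_to_grasp is the distance from the TCP to the grasp point, in m); z points along the fingers, y is the line along which they close (so a half turn about z gives the same grasp; the last joint's range is limited). The gripper opens to 85 mm and grips with 20 to 120 N. Pads are 22 mm wide; open, the fingers measure 114 mm over their backs; the gripper's body (76 mm by 85 mm) begins 54 mm behind the grasp point. The pads swing forward as they close: fully open they stand 13 mm farther back than shut.
Start: joints at [1.061, 0.053, 1.613, -0, 1.476, -0.119], TCP at [0.238, 0.578, 0.231] pointing down, gripper open.
Joint ranges: [-3.01, 3.01], [-1.01, 2.22], [0.06, 2.58], [-1.02, 4.17], [0.09, 2.62], [-3.14, 3.14]. Speed limits (rad/s): [2.57, 2.57, 3.14, 3.14, 3.14, 3.14].

### API

Orientations are given as a unit quaternion [w, x, y, z].
In Python, from plant import manip, grab_frame, calibration, job_done gives the robot as it stands.
- The arm moves only by the tool send_rows, never from a script. Its argument "rows" is a list of rows, each an object of numbers: "x", "y", "z": the shift along the tool's x, y, z normalised to -1 to 1, where 1 is 15 cm; "wx", "wy", "wz": the turn, a rotation vector about the tool's x, y, z normalised to -1 to 1, where 1 is pi/4 rad; "hand": the opening, from -1 (shut) to 1 (fully open). In form: [{"x": .., "y": .., "z": .., "wx": .., "wy": .., "wz": .., "hand": ..}, ...]. A call has exactly 10 rows; each row shifts and turns the commanded pose from where the row before left it, along the tool's axes as they then stand; what a row does not reach is not made up. A row lasts 1/12 s, in which the tool goes at most 41.7 mm and 7.16 degrees, less where a joint would pass 70% of its speed; a pose out of reach is approached as far as the arm can. A call with a number of a shift or a turn outside -1 to 1 is refused whole. A call with a gripper value outside its range is refused whole. The fingers move at their own pace and stop on an object; the grip force is fixed at half the most. Time passes only in rows, so rows that do not move let the fingers close, or fill a call up. It gives the time, the measured TCP pose, the force, the opening and the grip force at its end, in the units of the state.
- manip.state(): the state, without advancing time (a new reading comes with each control period).
- grab_frame(name): name is "scene" or "top" or "wrist"; returns the picture (420x560x3 uint8, blue, green, red); there is no depth.
- calibration(name): a dict with "camera_matrix" (3x3 intrinsics, pixels), "k1" (the pictures are not rectified: a ray, as slopes to the right and down, at radius r is drawn at 1 + k1 r^2 times it, then the intrinsics apply), "R" (3x3) and "t" (3): a world point X has camera coordinates R X + t. Camera axes: x right, y down, z forward; pixel columns grow to the right and rows downward; lengths in m; the calibration is good to about 2 mm. A picture is of the moment at which its call begins: read the wrist's pose just before it. calibration takes no time and is no camera call; for the wrist camera it gives the pose at the moment of the call.
- job_done(): hands the job in; it is judged then, once.
The state is a dict: "time": time; "joint_pos": joint angles; "joint_vel": joint speeds; "joint_efforts": joint torques, N m; "tool_pos": TCP position; "tool_rot": TCP orientation; "contact_force": force on the tool from outside, world axes, zero at the start; "ft_torque": the same for the moment, N m; "gripper_width": opening from 0.0 (shut) to 1.0 (fully open); "grasp_force": force on a finger pad.
Only numpy, scipy, OpenCV 4.12 (cv2) and the standard library are available. Lean on these libraries where they do the work, as an engineer would, in place of code of your own. Each camera call takes 0.05 s, during which the arm holds its last target. There are 200 camera calls.

## Working session

There is one attempt and no reset: what is moved stays moved. The work goes in short steps, Python scripts to look and compute and a tool call to move; the robot and the scene stay as the last step left them, time stands still between calls to the robot, and variables do not carry over. Pictures are saved under pics/ and viewed, at most 14 in all, crops included, and the job is handed in when it is done.

Besides the shell and the picture viewer there is one more tool, called after "Request:" as a command line: name --argument value ..., lists and objects as JSON in quotes. send_rows: Moves the arm, as the interface text tells. Scaled input: -1 to 1 covers 15 cm each way for a shift and pi/4 rad each way for a turn. Its arguments: {"type":"object","properties":{"rows":{"type":"array","items":{"type":"object","properties":{"x":{"type":"number","minimum":-1,"maximum":1},"y":{"type":"number","minimum":-1,"maximum":1},"z":{"type":"number","minimum":-1,"maximum":1},"wx":{"type":"number","minimum":-1,"maximum":1},"wy":{"type":"number","minimum":-1,"maximum":1},"wz":{"type":"number","minimum":-1,"maximum":1},"hand":{"type":"number"}}}}},"required":["rows"]}

```bash
ls; mkdir -p pics
python3 - <<'E'
from plant import manip, grab_frame, calibration
import cv2
print(manip.state()); print(manip.tcp_to_grasp)
for n in ("scene","top"):
    cv2.imwrite(f"pics/{n}0.png",grab_frame(n)); print(calibration(n))
E
```

```text
pics
{'time': 0.0, 'joint_pos': array([ 1.06099742e+00,  5.33878142e-02,  1.61427904e+00, -1.44149065e-05,
        1.47602727e+00, -1.19040260e-01]), 'joint_vel': array([-0.00151764,  0.00110056,  0.00024388, -0.00022651, -0.00089686,
       -0.00025911]), 'joint_efforts': array([ 5.83914425e-04, -3.93692064e+01, -3.70169699e+01, -1.21422127e-04,
        7.05702594e-03, -2.13478489e-05]), 'tool_pos': array([0.23777574, 0.57732744, 0.23005278]), 'tool_rot': array([-3.18132206e-04,  1.94137874e-01,  9.80973691e-01, -1.00144191e-03]), 'contact_force': array([-0.99659484,  0.70645544,  0.39866684]), 'ft_torque': array([ 0.04043821,  0.00265285, -0.01586128]), 'grasp_force': 0.0, 'gripper_width': 1.0041483398032887}
0.0187
{'camera_matrix': array([[442.06778489,   0.        , 273.87467995],
       [  0.        , 442.06778489, 203.48602716],
       [  0.        ,   0.        ,   1.        ]]), 'k1': 0.026884821210765693, 'R': array([[ 0.50207149,  0.86454761,  0.0219462 ],
       [ 0.51021394, -0.27561763, -0.81468807],
       [-0.69828787,  0.42022892, -0.579484  ]]), 't': array([-0.26056398, -0.24995095,  1.39138135])}
{'camera_matrix': array([[495.43613796,   0.        , 275.62034859],
       [  0.        , 495.43613796, 215.66773928],
       [  0.        ,   0.        ,   1.        ]]), 'k1': -0.01490500344313015, 'R': array([[-8.43274214e-03, -9.99964084e-01, -8.48397825e-04],
       [-9.94323340e-01,  8.47515997e-03, -1.06062558e-01],
       [ 1.06065939e-01, -5.08164439e-05, -9.94359097e-01]]), 't': array([0.00164413, 0.50749336, 1.20074046])}
```

View pics/top0.png

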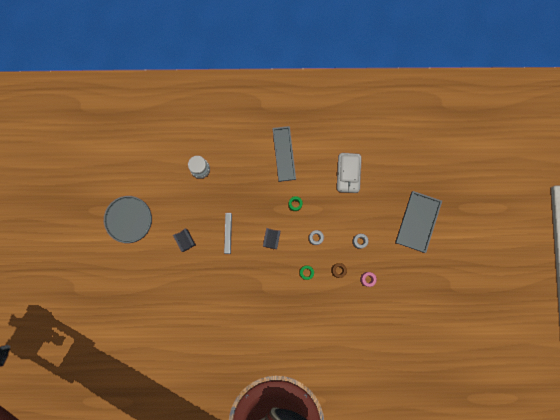

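View pics/scene0.png

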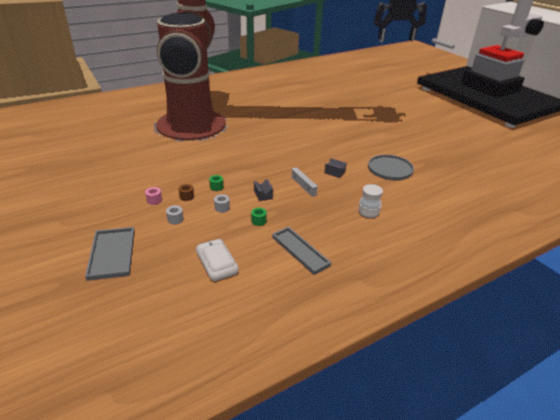

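The top view shows steel rings at (316,238) and (361,241), vees at (185,240) and (272,239), and the bar at (228,233). The dish is at (129,219), the wide tray at (418,222) and the narrow tray at (284,155). The jar is at (199,167) and the mouse at (349,172). The scene view agrees with this.

```bash
cat > h.py <<'E'
import numpy as np, cv2
from plant import manip, grab_frame, calibration
from scipy.spatial.transform import Rotation as Ro
def cast(px, z, c):
    K=c["camera_matrix"]; px=np.atleast_2d(px).astype(float)
    d=(px-[K[0,2],K[1,2]])/[K[0,0],K[1,1]]
    u=d.copy()
    for _ in range(8): u=d/(1+c["k1"]*(u**2).sum(1,keepdims=True))
    r=np.c_[u,np.ones(len(u))]@c["R"]; o=-c["R"].T@c["t"]
    return (o+r*((z-o[2])/r[:,2])[:,None])[:,:2]
def rect(pts):
    (c,s,a)=cv2.minAreaRect((pts*1000).astype(np.float32))
    if s[0]<s[1]: s=s[::-1]; a+=90
    return np.round(np.array(c),1), np.round(s,1), round((a+90)%180-90,1)   # mm, long-axis angle deg
def tool():
    s=manip.state(); q=s["tool_rot"]; R=Ro.from_quat(q[[1,2,3,0]]).as_matrix(); return s,R
def go(x,y,z,ang):
    """units to send: tool y axis to world angle ang (deg, mod 180), TCP to x,y,z (tool down)"""
    s,R=tool(); p=s["tool_pos"]; d=R.T@(np.array([x,y,z])-p)
    a=np.degrees(np.arctan2(R[1,1],R[0,1])); da=(ang-a+90)%180-90
    # target tool frame: z down, y at closest ang
    t=np.radians(a+da); Y=np.array([np.cos(t),np.sin(t),0]); Z=np.array([0,0,-1.]); T=np.c_[np.cross(Y,Z),Y,Z]
    w=Ro.from_matrix(R.T@T).as_rotvec()
    print("shift units (tool now)",np.round(d/.15,3),"turn units",np.round(w/(np.pi/4),3),"shift in turned frame",np.round(T.T@R@d/.15,3), "yaw now",round(a,1),"j6",s["joint_pos"][5].round(2),"t",round(s["time"],2))
E
python3 - <<'E'
from h import *
im=cv2.imread("pics/top0.png"); c=calibration("top")
hsv=cv2.cvtColor(im,cv2.COLOR_BGR2HSV)
m=((hsv[...,1]<100)).astype(np.uint8)*255
m[:90]=0; m[290:]=0
n,l,st,ce=cv2.connectedComponentsWithStats(m)
for i in range(1,n):
    if 60<st[i,4]<6000:
        cn=max(cv2.findContours((l==i).astype(np.uint8),0,1)[0],key=cv2.contourArea)[:,0]
        print(ce[i].round(1),st[i,4],"z.012",*rect(cast(cn,.012,c)),"z.028",*rect(cast(cn,.028,c)))
c=calibration("wrist");s,R=tool();print(c["camera_matrix"],"cam in tool",R.T@(-c["R"].T@c["t"]-s["tool_pos"]),"\n",c["R"]@R)
E
```

```text
[283.8 153.4] 956 z.012 [668.7 -24.5] [140.3  45. ] 6.1 z.028 [664.9 -24.3] [138.4  44.4] 6.1
[348.6 172.5] 906 z.012 [ 617.7 -188.2] [100.9  58.3] -1.5 z.028 [ 614.6 -185.8] [99.6 57.5] -1.5
[198.5 166.6] 388 z.012 [635. 192.] [57.1 53.4] 0.4 z.028 [631.7 189.4] [56.3 52.7] 0.4
[556.3 226.9] 593 z.012 [ 451.3 -703. ] [261.8  20.4] -3.9 z.028 [ 450.3 -693.9] [258.4  20.2] -3.9
[418.5 221.5] 1782 z.012 [ 491.7 -360.7] [140.3  80.6] -19.5 z.028 [ 490.3 -356.1] [138.5  79.6] -19.5
[127.3 219.1] 1799 z.012 [504.1 369.4] [119.1 116.1] 89.5 z.028 [502.5 364.6] [117.5 114.6] 89.5
[227.6 232.9] 279 z.012 [466.7 117.7] [100.6  16.7] -1.9 z.028 [465.6 116.1] [99.3 16.5] -1.9
[183.8 239.9] 293 z.012 [450.6 227. ] [48.5 37.8] 27.1 z.028 [449.7 224. ] [47.9 37.3] 27.1
[271.1 238.3] 272 z.012 [453.    8.9] [47.  36.3] -11.6 z.028 [452.    8.7] [46.4 35.8] -11.6
[315.9 237.1] 142 z.012 [ 454.7 -103. ] [35.1 35. ] 89.5 z.028 [ 453.7 -101.7] [34.6 34.5] 89.5
[360.2 240.8] 155 z.012 [ 444.4 -213.4] [37.4 35. ] -45.9 z.028 [ 443.5 -210.6] [36.9 34.6] -45.9
[369.  278.8] 81 z.012 [ 349.5 -232.5] [34.4 29.8] -1.7 z.028 [ 349.8 -229.6] [34.  29.4] -1.7
[[296.65130633   0.         281.70931637]
 [  0.         296.65130633 211.04510613]
 [  0.           0.           1.        ]] cam in tool [ 0.06504789 -0.00069617 -0.14311286] 
 [[ 3.16426092e-04  9.99999323e-01  1.11994262e-03]
 [-9.66092880e-01  5.94859975e-04 -2.58194100e-01]
 [-2.58194591e-01 -1.00026924e-03  9.66092414e-01]]
```

Run:
```python
from h import *
s,R=tool(); print(R.round(3))
go(.43,.18,.16,67.6)
print((R.T@np.array([.014,-.391,-.03])/.15).round(3))
```

```text
[[-0.925  0.381 -0.001]
 [ 0.381  0.925 -0.002]
 [ 0.    -0.002 -1.   ]]
shift units (tool now) [-2.194 -1.96   0.471] turn units [-0.002 -0.     0.   ] shift in turned frame [-2.194 -1.961  0.468] yaw now 67.6 j6 -0.12 t 0.1
[-1.079 -2.374  0.204]
```

Request:
send_rows --rows '[{"x":-0.2,"y":-0.18,"z":0.04,"hand":1},{"x":-0.2,"y":-0.18,"z":0.04,"hand":1},{"x":-0.2,"y":-0.18,"z":0.04,"hand":1},{"x":-0.2,"y":-0.18,"z":0.04,"hand":1},{"x":-0.2,"y":-0.18,"z":0.04,"hand":1},{"x":-0.2,"y":-0.18,"z":0.04,"hand":1},{"x":-0.2,"y":-0.18,"z":0.04,"hand":1},{"x":-0.2,"y":-0.18,"z":0.04,"hand":1},{"x":-0.2,"y":-0.18,"z":0.04,"hand":1},{"x":-0.2,"y":-0.18,"z":0.04,"hand":1}]'

```text
invalid input at $.rows[0]: expected keys x, y, z, wx, wy, wz, hand
```

Run:
```python
from h import *
go(.444,-.211,.13,67.6)
```

```text
shift units (tool now) [-3.273 -4.335  0.675] turn units [-0.002 -0.     0.   ] shift in turned frame [-3.274 -4.335  0.668] yaw now 67.6 j6 -0.12 t 0.1
```

Request:
send_rows --rows '[{"x":-0.2,"y":-0.18,"z":0.04,"wx":0,"wy":0,"wz":0,"hand":1},{"x":-0.2,"y":-0.18,"z":0.04,"wx":0,"wy":0,"wz":0,"hand":1},{"x":-0.2,"y":-0.18,"z":0.04,"wx":0,"wy":0,"wz":0,"hand":1},{"x":-0.2,"y":-0.18,"z":0.04,"wx":0,"wy":0,"wz":0,"hand":1},{"x":-0.2,"y":-0.18,"z":0.04,"wx":0,"wy":0,"wz":0,"hand":1},{"x":-0.2,"y":-0.18,"z":0.04,"wx":0,"wy":0,"wz":0,"hand":1},{"x":-0.2,"y":-0.18,"z":0.04,"wx":0,"wy":0,"wz":0,"hand":1},{"x":-0.2,"y":-0.18,"z":0.04,"wx":0,"wy":0,"wz":0,"hand":1},{"x":-0.2,"y":-0.18,"z":0.04,"wx":0,"wy":0,"wz":0,"hand":1},{"x":-0.2,"y":-0.18,"z":0.04,"wx":0,"wy":0,"wz":0,"hand":1}]'

```text
time: 0.93
tool_pos: [0.4127, 0.2121, 0.1707]
tool_rot: [-0.0, 0.194, 0.981, 0.0]
contact_force: [1.1, 0.4, 0.2]
gripper_width: 1.004
grasp_force: 0.0
```

Run:
```python
from h import *
go(.444,-.211,.13,67.6)
```

```text
shift units (tool now) [-1.267 -2.529  0.271] turn units [ 0.    -0.     0.001] shift in turned frame [-1.268 -2.528  0.272] yaw now 67.6 j6 -0.87 t 0.93
```

Request:
send_rows --rows '[{"x":-0.12,"y":-0.24,"z":0.03,"wx":0,"wy":0,"wz":0,"hand":1},{"x":-0.12,"y":-0.24,"z":0.03,"wx":0,"wy":0,"wz":0,"hand":1},{"x":-0.12,"y":-0.24,"z":0.03,"wx":0,"wy":0,"wz":0,"hand":1},{"x":-0.12,"y":-0.24,"z":0.03,"wx":0,"wy":0,"wz":0,"hand":1},{"x":-0.12,"y":-0.24,"z":0.03,"wx":0,"wy":0,"wz":0,"hand":1},{"x":-0.12,"y":-0.24,"z":0.03,"wx":0,"wy":0,"wz":0,"hand":1},{"x":-0.12,"y":-0.24,"z":0.03,"wx":0,"wy":0,"wz":0,"hand":1},{"x":-0.12,"y":-0.24,"z":0.03,"wx":0,"wy":0,"wz":0,"hand":1},{"x":-0.12,"y":-0.24,"z":0.02,"wx":0,"wy":0,"wz":0,"hand":1},{"x":-0.1,"y":-0.15,"z":0,"wx":0,"wy":0,"wz":0,"hand":1}]'

```text
time: 1.77
tool_pos: [0.443, -0.1767, 0.1312]
tool_rot: [-0.001, 0.195, 0.981, -0.0]
contact_force: [0.4, 0.4, 0.1]
gripper_width: 1.0
grasp_force: 0.0
```

Run:
```python
from h import *
im=grab_frame("wrist"); cv2.imwrite("pics/w1.png",im); print(manip.state()["tool_pos"])
```

```text
[ 0.4443317  -0.17997715  0.13208275]
```

View pics/w1.png

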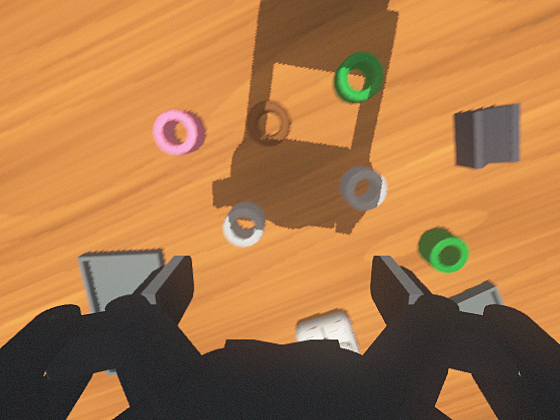

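The wrist view shows the two steel rings at (245,222) and (363,188). The brown, pink and two green look-alikes are beside them and stay untouched.

```bash
cat >> h.py <<'E'
def blobs(im,c,z,box,smax=70,amin=300):
    hsv=cv2.cvtColor(im,cv2.COLOR_BGR2HSV); m=(hsv[...,1]<smax).astype(np.uint8)*255
    x0,y0,x1,y1=box; k=np.zeros_like(m); k[y0:y1,x0:x1]=m[y0:y1,x0:x1]
    k=cv2.morphologyEx(k,cv2.MORPH_OPEN,np.ones((3,3)))
    for cn in cv2.findContours(k,0,1)[0]:
        if cv2.contourArea(cn)>amin: 
            cn=cn[:,0]; print(cn.mean(0).round(),*rect(cast(cn,z,c)))
E
python3 - <<'E'
from h import *
im=cv2.imread("pics/w1.png"); c=calibration("wrist")
for sm in (70,110): blobs(im,c,.014,(200,120,420,250),sm)
go(.4444,-.2134,.05,67.6)
E
```

```text
[244. 224.] [ 447.2 -219.8] [43.4 36.6] -55.6
[363. 188.] [ 456.9 -108.3] [43.2 35.9] 35.1
[244. 224.] [ 446.4 -221.1] [42.8 38.9] -23.5
[363. 188.] [ 457.  -108.5] [44.2 38.1] 37.1
shift units (tool now) [-0.086 -0.204  0.548] turn units [-0.004  0.002 -0.006] shift in turned frame [-0.085 -0.206  0.547] yaw now 67.3 j6 -1.71 t 1.82
```

Request:
send_rows --rows '[{"x":-0.02,"y":-0.05,"z":0.07,"wx":0,"wy":0,"wz":0,"hand":1},{"x":-0.02,"y":-0.05,"z":0.07,"wx":0,"wy":0,"wz":0,"hand":1},{"x":-0.02,"y":-0.05,"z":0.07,"wx":0,"wy":0,"wz":0,"hand":1},{"x":-0.02,"y":-0.05,"z":0.06,"wx":0,"wy":0,"wz":0,"hand":1},{"x":0,"y":0,"z":0,"wx":0,"wy":0,"wz":0,"hand":1},{"x":0,"y":0,"z":0,"wx":0,"wy":0,"wz":0,"hand":1},{"x":0,"y":0,"z":0,"wx":0,"wy":0,"wz":0,"hand":1},{"x":0,"y":0,"z":0,"wx":0,"wy":0,"wz":0,"hand":1},{"x":0,"y":0,"z":0,"wx":0,"wy":0,"wz":0,"hand":1},{"x":0,"y":0,"z":0,"wx":0,"wy":0,"wz":0,"hand":1}]'

```text
time: 2.65
tool_pos: [0.4443, -0.2061, 0.0924]
tool_rot: [0.001, 0.194, 0.981, -0.0]
contact_force: [-0.2, 0.4, 0.0]
gripper_width: 1.004
grasp_force: 0.0
```

```bash
cat >> h.py <<'E'
def look(name):
    c=calibration("wrist"); im=grab_frame("wrist"); cv2.imwrite(f"pics/{name}.png",im); return im,c
E
python3 - <<'E'
from h import *
im,c=look("w2"); 
for sm in (70,110): blobs(im,c,.014,(100,60,500,250),sm)
go(.4444,-.2134,.05,67.6); print(manip.state()["tool_pos"])
E
```

```text
[274. 222.] [ 444.9 -214.3] [42.5 36.9] -22.3
[416. 179.] [ 455.  -102.6] [47.3 37. ] 54.3
[196. 111.] [ 348.  -233.3] [32.4 32.1] 74.6
[274. 222.] [ 444.9 -214.3] [42.5 36.9] -22.3
[416. 179.] [ 454.4 -102.4] [47.4 37.4] 48.2
[194. 110.] [ 347.  -234.4] [37.1 36.1] 86.6
shift units (tool now) [-0.019 -0.045  0.282] turn units [-0.     0.001  0.001] shift in turned frame [-0.019 -0.045  0.282] yaw now 67.6 j6 -1.77 t 2.7
[ 0.44425153 -0.20608507  0.09233027]
```

View pics/w2.png

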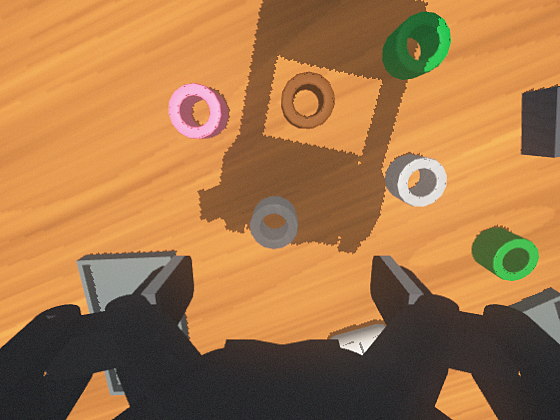

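The target ring sits at (274,222), centred between the fingers. The measurements agree with the top view to within 1 mm.

Request:
send_rows --rows '[{"x":-0.02,"y":-0.05,"z":0,"wx":0,"wy":0,"wz":0,"hand":1},{"x":0,"y":0,"z":0.15,"wx":0,"wy":0,"wz":0,"hand":1},{"x":0,"y":0,"z":0.15,"wx":0,"wy":0,"wz":0,"hand":1},{"x":0,"y":0,"z":0.15,"wx":0,"wy":0,"wz":0,"hand":1},{"x":0,"y":0,"z":0.09,"wx":0,"wy":0,"wz":0,"hand":1},{"x":0,"y":0,"z":0.05,"wx":0,"wy":0,"wz":0,"hand":1},{"x":0,"y":0,"z":0,"wx":0,"wy":0,"wz":0,"hand":-1},{"x":0,"y":0,"z":0,"wx":0,"wy":0,"wz":0,"hand":-1},{"x":0,"y":0,"z":0,"wx":0,"wy":0,"wz":0,"hand":-1},{"x":0,"y":0,"z":0,"wx":0,"wy":0,"wz":0,"hand":-1}]'

```text
time: 3.53
tool_pos: [0.445, -0.215, 0.0048]
tool_rot: [0.001, 0.194, 0.981, -0.0]
contact_force: [0.2, 0.2, 0.0]
gripper_width: 0.459
grasp_force: 0.4
```

Run:
```python
from h import *
go(.479,.378,.13,67.6);go(.529,.358,.13,67.6)
```

```text
shift units (tool now) [ 1.294  3.741 -0.84 ] turn units [-0.001  0.003  0.   ] shift in turned frame [ 1.297  3.741 -0.835] yaw now 67.6 j6 -1.78 t 3.53
shift units (tool now) [ 0.935  3.745 -0.839] turn units [-0.001  0.003  0.   ] shift in turned frame [ 0.938  3.745 -0.835] yaw now 67.6 j6 -1.78 t 3.53
```

Request:
send_rows --rows '[{"x":0,"y":0,"z":0,"wx":0,"wy":0,"wz":0,"hand":-1},{"x":0,"y":0,"z":0,"wx":0,"wy":0,"wz":0,"hand":-1},{"x":0,"y":0,"z":0,"wx":0,"wy":0,"wz":0,"hand":-1},{"x":0,"y":0,"z":0,"wx":0,"wy":0,"wz":0,"hand":-1},{"x":0,"y":0,"z":-0.05,"wx":0,"wy":0,"wz":0,"hand":-1},{"x":0,"y":0,"z":-0.15,"wx":0,"wy":0,"wz":0,"hand":-1},{"x":0,"y":0,"z":-0.2,"wx":0,"wy":0,"wz":0,"hand":-1},{"x":0,"y":0,"z":-0.2,"wx":0,"wy":0,"wz":0,"hand":-1},{"x":0,"y":0,"z":-0.2,"wx":0,"wy":0,"wz":0,"hand":-1},{"x":0,"y":0,"z":-0.1,"wx":0,"wy":0,"wz":0,"hand":-1}]'

```text
time: 4.37
tool_pos: [0.4453, -0.2152, 0.143]
tool_rot: [0.003, 0.194, 0.981, -0.001]
contact_force: [-0.0, 0.6, 0.7]
gripper_width: 0.405
grasp_force: 60.0
```

Request:
send_rows --rows '[{"x":0.08,"y":0.234,"z":0,"wx":0,"wy":0,"wz":0,"hand":-1},{"x":0.08,"y":0.234,"z":0,"wx":0,"wy":0,"wz":0,"hand":-1},{"x":0.08,"y":0.234,"z":0,"wx":0,"wy":0,"wz":0,"hand":-1},{"x":0.08,"y":0.234,"z":0,"wx":0,"wy":0,"wz":0,"hand":-1},{"x":0.08,"y":0.234,"z":0,"wx":0,"wy":0,"wz":0,"hand":-1},{"x":0.08,"y":0.234,"z":0,"wx":0,"wy":0,"wz":0,"hand":-1},{"x":0.08,"y":0.234,"z":0,"wx":0,"wy":0,"wz":0,"hand":-1},{"x":0.08,"y":0.234,"z":0,"wx":0,"wy":0,"wz":0,"hand":-1},{"x":0.08,"y":0.234,"z":0,"wx":0,"wy":0,"wz":0,"hand":-1},{"x":0.08,"y":0.234,"z":0,"wx":0,"wy":0,"wz":0,"hand":-1}]'

```text
time: 5.2
tool_pos: [0.4661, 0.1579, 0.1387]
tool_rot: [0.0, 0.194, 0.981, 0.0]
contact_force: [0.4, 0.5, -0.4]
gripper_width: 0.404
grasp_force: 60.1
```

Request:
send_rows --rows '[{"x":0.08,"y":0.234,"z":0,"wx":0,"wy":0,"wz":0,"hand":-1},{"x":0.08,"y":0.234,"z":0,"wx":0,"wy":0,"wz":0,"hand":-1},{"x":0.08,"y":0.234,"z":0,"wx":0,"wy":0,"wz":0,"hand":-1},{"x":0.08,"y":0.234,"z":0,"wx":0,"wy":0,"wz":0,"hand":-1},{"x":0.08,"y":0.2,"z":0,"wx":0,"wy":0,"wz":0,"hand":-1},{"x":0.08,"y":0.17,"z":0,"wx":0,"wy":0,"wz":0,"hand":-1},{"x":0,"y":0,"z":0,"wx":0,"wy":0,"wz":0,"hand":-1},{"x":0,"y":0,"z":0,"wx":0,"wy":0,"wz":0,"hand":-1},{"x":0,"y":0,"z":0,"wx":0,"wy":0,"wz":0,"hand":-1},{"x":0,"y":0,"z":0,"wx":0,"wy":0,"wz":0,"hand":-1}]'

```text
time: 6.03
tool_pos: [0.4746, 0.3635, 0.1382]
tool_rot: [-0.0, 0.195, 0.981, -0.0]
contact_force: [-0.8, -1.0, -1.1]
gripper_width: 0.403
grasp_force: 60.2
```

Run:
```python
from h import *
im,c=look("w3")
blobs(im,c,.012,(0,0,560,420),70,1500)
go(.479,.378,.03,67.6); print(manip.state()["tool_pos"])
```

```text
[266. 357.] [608.7 303.1] [658.4 226.8] 67.7
[130. 240.] [453.1 213.3] [51.1 39.3] 28.3
[295. 253.] [519.1 361.8] [153.1 127.5] -40.7
shift units (tool now) [0.011 0.101 0.722] turn units [-0.001 -0.    -0.001] shift in turned frame [0.01  0.101 0.722] yaw now 67.5 j6 -0.65 t 6.08
[0.47468886 0.36341866 0.13827681]
```

View pics/w3.png

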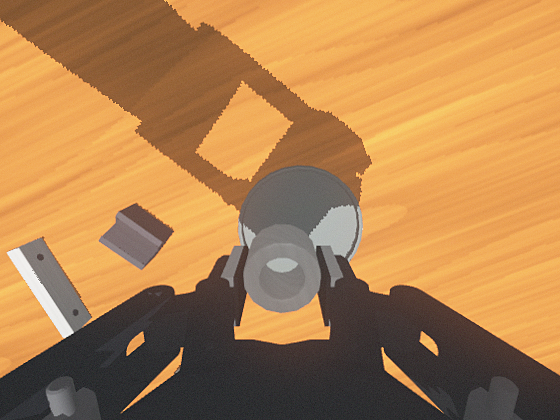

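The wrist view shows the ring held upright at (282,268). The dish rim spans columns 239–362, with its top edge at row 167. The vee is at (136,236).

Run:
```python
from h import *
c=calibration("wrist");s,R=tool();print(c["k1"],"cam in tool",R.T@(-c["R"].T@c["t"]-s["tool_pos"]),"\n",(c["R"]@R).round(3))
print(cast([(239,220),(362,220),(300,167),(300,226)],.012,c).round(4))
print(cast([(136,236),(107,232),(137,205),(172,232),(142,266)],.03,c).round(4))
t=calibration("top");print(cast([(184,240)],.015,t), cast([(105.5,219.5),(152,219.5),(128.5,197),(128.5,242.5)],.012,t))
```

```text
-0.010382778766131421 cam in tool [ 0.06501667 -0.00069355 -0.14312099] 
 [[ 0.     1.     0.001]
 [-0.966  0.001 -0.258]
 [-0.258 -0.001  0.966]]
[[0.4734 0.319 ]
 [0.5179 0.4268]
 [0.449  0.3908]
 [0.501  0.3703]]
[[0.4477 0.2315]
 [0.4344 0.2092]
 [0.4229 0.2467]
 [0.4568 0.2634]
 [0.4756 0.2219]]
[[0.44975702 0.22608428]] [[0.50305039 0.42468184]
 [0.50206139 0.30761258]
 [0.55960913 0.36806322]
 [0.44481268 0.36541904]]
```

Request:
send_rows --rows '[{"x":0.02,"y":0.1,"z":0.1,"wx":0,"wy":0,"wz":0,"hand":-1},{"x":0,"y":0,"z":0.2,"wx":0,"wy":0,"wz":0,"hand":-1},{"x":0,"y":0,"z":0.2,"wx":0,"wy":0,"wz":0,"hand":-1},{"x":0,"y":0,"z":0.15,"wx":0,"wy":0,"wz":0,"hand":-1},{"x":0,"y":0,"z":0.08,"wx":0,"wy":0,"wz":0,"hand":-1},{"x":0,"y":0,"z":0.04,"wx":0,"wy":0,"wz":0,"hand":-1},{"x":0,"y":0,"z":0.03,"wx":0,"wy":0,"wz":0,"hand":-1},{"x":0,"y":0,"z":0.03,"wx":0,"wy":0,"wz":0,"hand":-1},{"x":0,"y":0,"z":0.01,"wx":0,"wy":0,"wz":0,"hand":-1},{"x":0,"y":0,"z":0,"wx":0,"wy":0,"wz":0,"hand":-1}]'

```text
time: 6.92
tool_pos: [0.4783, 0.3799, 0.0133]
tool_rot: [0.001, 0.194, 0.981, 0.001]
contact_force: [-0.3, 0.1, -1.5]
gripper_width: 0.401
grasp_force: 60.3
```

Request:
send_rows --rows '[{"x":0,"y":0,"z":0.01,"wx":0,"wy":0,"wz":0,"hand":-1},{"x":0,"y":0,"z":0.01,"wx":0,"wy":0,"wz":0,"hand":-1},{"x":0,"y":0,"z":0.005,"wx":0,"wy":0,"wz":0,"hand":-1},{"x":0,"y":0,"z":0,"wx":0,"wy":0,"wz":0,"hand":-1},{"x":0,"y":0,"z":0,"wx":0,"wy":0,"wz":0,"hand":-1},{"x":0,"y":0,"z":0,"wx":0,"wy":0,"wz":0,"hand":-1},{"x":0,"y":0,"z":0,"wx":0,"wy":0,"wz":0,"hand":-1},{"x":0,"y":0,"z":0,"wx":0,"wy":0,"wz":0,"hand":-1},{"x":0,"y":0,"z":0,"wx":0,"wy":0,"wz":0,"hand":-1},{"x":0,"y":0,"z":0,"wx":0,"wy":0,"wz":0,"hand":-1}]'

```text
time: 7.75
tool_pos: [0.478, 0.3799, 0.0093]
tool_rot: [0.0, 0.194, 0.981, 0.0]
contact_force: [-1.0, -0.4, 5.3]
gripper_width: 0.404
grasp_force: 60.8
```

Request:
send_rows --rows '[{"x":0,"y":0,"z":0,"wx":0,"wy":0,"wz":0,"hand":0.15},{"x":0,"y":0,"z":0,"wx":0,"wy":0,"wz":0,"hand":0.15},{"x":0,"y":0,"z":0,"wx":0,"wy":0,"wz":0,"hand":0.15},{"x":0,"y":0,"z":-0.05,"wx":0,"wy":0,"wz":0,"hand":0.15},{"x":0,"y":0,"z":-0.15,"wx":0,"wy":0,"wz":0,"hand":0.15},{"x":0,"y":0,"z":-0.2,"wx":0,"wy":0,"wz":0,"hand":0.15},{"x":0,"y":0,"z":-0.2,"wx":0,"wy":0,"wz":0,"hand":0.5},{"x":0,"y":0,"z":-0.2,"wx":0,"wy":0,"wz":0,"hand":1},{"x":0,"y":0,"z":-0.1,"wx":0,"wy":0,"wz":0,"hand":1},{"x":0,"y":0,"z":0,"wx":0,"wy":0,"wz":0,"hand":1}]'

```text
time: 8.58
tool_pos: [0.4803, 0.3812, 0.1497]
tool_rot: [0.004, 0.194, 0.981, 0.003]
contact_force: [0.1, 0.6, 0.6]
gripper_width: 1.0
grasp_force: 0.0
```

Run:
```python
from h import *
im,c=look("w4")
go(.4548,-.1028,.05,67.6); print(manip.state()["tool_pos"])
```

```text
shift units (tool now) [-1.076 -3.043  0.634] turn units [0.006 0.004 0.   ] shift in turned frame [-1.078 -3.04   0.644] yaw now 67.6 j6 -0.63 t 8.63
[0.47901272 0.38044107 0.14664677]
```

View pics/w4.png

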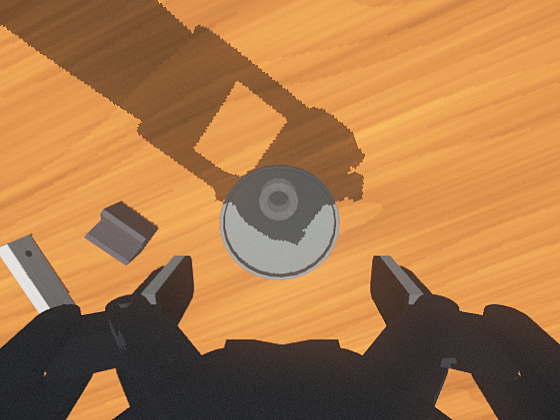

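The first ring stands upright in the dish, with its top at (278,200) and clear of the rim. Next is the second ring.

Request:
send_rows --rows '[{"x":-0.083,"y":-0.234,"z":0,"wx":0,"wy":0,"wz":0,"hand":1},{"x":-0.083,"y":-0.234,"z":0,"wx":0,"wy":0,"wz":0,"hand":1},{"x":-0.083,"y":-0.234,"z":0,"wx":0,"wy":0,"wz":0,"hand":1},{"x":-0.083,"y":-0.234,"z":0,"wx":0,"wy":0,"wz":0,"hand":1},{"x":-0.083,"y":-0.234,"z":0,"wx":0,"wy":0,"wz":0,"hand":1},{"x":-0.083,"y":-0.234,"z":0,"wx":0,"wy":0,"wz":0,"hand":1},{"x":-0.083,"y":-0.234,"z":0,"wx":0,"wy":0,"wz":0,"hand":1},{"x":-0.083,"y":-0.234,"z":0,"wx":0,"wy":0,"wz":0,"hand":1},{"x":-0.083,"y":-0.234,"z":0,"wx":0,"wy":0,"wz":0,"hand":1},{"x":-0.083,"y":-0.234,"z":0,"wx":0,"wy":0,"wz":0,"hand":1}]'

```text
time: 9.47
tool_pos: [0.4572, 0.0061, 0.1414]
tool_rot: [-0.002, 0.194, 0.981, -0.0]
contact_force: [1.6, -0.2, 1.6]
gripper_width: 0.999
grasp_force: 0.0
```

Request:
send_rows --rows '[{"x":-0.083,"y":-0.234,"z":0,"wx":0,"wy":0,"wz":0,"hand":1},{"x":-0.083,"y":-0.234,"z":0,"wx":0,"wy":0,"wz":0,"hand":1},{"x":-0.083,"y":-0.234,"z":0,"wx":0,"wy":0,"wz":0,"hand":1},{"x":0,"y":0,"z":0.1,"wx":0,"wy":0,"wz":0,"hand":1},{"x":0,"y":0,"z":0.15,"wx":0,"wy":0,"wz":0,"hand":1},{"x":0,"y":0,"z":0.1,"wx":0,"wy":0,"wz":0,"hand":1},{"x":0,"y":0,"z":0,"wx":0,"wy":0,"wz":0,"hand":1},{"x":0,"y":0,"z":0,"wx":0,"wy":0,"wz":0,"hand":1},{"x":0,"y":0,"z":0,"wx":0,"wy":0,"wz":0,"hand":1},{"x":0,"y":0,"z":0,"wx":0,"wy":0,"wz":0,"hand":1}]'

```text
time: 10.3
tool_pos: [0.4541, -0.104, 0.092]
tool_rot: [0.001, 0.194, 0.981, -0.0]
contact_force: [-0.6, 0.4, -0.3]
gripper_width: 1.0
grasp_force: 0.0
```

Run:
```python
from h import *
im,c=look("w5"); blobs(im,c,.014,(195,150,365,255),70)
go(.4548,-.1028,.005,67.6); print(manip.state()["tool_pos"])
```

```text
[283. 218.] [ 454.7 -104.2] [41.3 36. ] -22.3
shift units (tool now) [0.001 0.009 0.581] turn units [-0.     0.003  0.001] shift in turned frame [-0.     0.009  0.581] yaw now 67.6 j6 -1.57 t 10.35
[ 0.45421151 -0.10405613  0.09219191]
```

Already centred on it, so I descend straight down and grip.

Request:
send_rows --rows '[{"x":0,"y":0,"z":0.1,"wx":0,"wy":0,"wz":0,"hand":1},{"x":0,"y":0,"z":0.2,"wx":0,"wy":0,"wz":0,"hand":1},{"x":0,"y":0,"z":0.15,"wx":0,"wy":0,"wz":0,"hand":1},{"x":0,"y":0,"z":0.09,"wx":0,"wy":0,"wz":0,"hand":1},{"x":0,"y":0,"z":0.04,"wx":0,"wy":0,"wz":0,"hand":1},{"x":0,"y":0,"z":0,"wx":0,"wy":0,"wz":0,"hand":-1},{"x":0,"y":0,"z":0,"wx":0,"wy":0,"wz":0,"hand":-1},{"x":0,"y":0,"z":0,"wx":0,"wy":0,"wz":0,"hand":-1},{"x":0,"y":0,"z":0,"wx":0,"wy":0,"wz":0,"hand":-1},{"x":0,"y":0,"z":0,"wx":0,"wy":0,"wz":0,"hand":-1}]'

```text
time: 11.18
tool_pos: [0.455, -0.1045, 0.006]
tool_rot: [0.002, 0.194, 0.981, -0.0]
contact_force: [-0.1, 0.0, 6.4]
gripper_width: 0.399
grasp_force: 59.8
```

Request:
send_rows --rows '[{"x":0,"y":0,"z":0,"wx":0,"wy":0,"wz":0,"hand":-1},{"x":0,"y":0,"z":0,"wx":0,"wy":0,"wz":0,"hand":-1},{"x":0,"y":0,"z":0,"wx":0,"wy":0,"wz":0,"hand":-1},{"x":0,"y":0,"z":0,"wx":0,"wy":0,"wz":0,"hand":-1},{"x":0,"y":0,"z":-0.05,"wx":0,"wy":0,"wz":0,"hand":-1},{"x":0,"y":0,"z":-0.15,"wx":0,"wy":0,"wz":0,"hand":-1},{"x":0,"y":0,"z":-0.2,"wx":0,"wy":0,"wz":0,"hand":-1},{"x":0,"y":0,"z":-0.2,"wx":0,"wy":0,"wz":0,"hand":-1},{"x":0,"y":0,"z":-0.2,"wx":0,"wy":0,"wz":0,"hand":-1},{"x":0,"y":0,"z":-0.1,"wx":0,"wy":0,"wz":0,"hand":-1}]'

```text
time: 12.02
tool_pos: [0.455, -0.1046, 0.1437]
tool_rot: [0.003, 0.194, 0.981, -0.001]
contact_force: [0.5, -1.0, -1.6]
gripper_width: 0.398
grasp_force: 59.9
```

Run:
```python
from h import *
go(.5275,.3585,.03,67.6); s=manip.state();print(s["tool_pos"],s["grasp_force"])
```

```text
shift units (tool now) [0.733 3.039 0.753] turn units [-0.     0.008  0.   ] shift in turned frame [0.73  3.039 0.758] yaw now 67.6 j6 -1.57 t 12.02
[ 0.4549984  -0.10461221  0.14372742] 59.919840171933174
```

Request:
send_rows --rows '[{"x":0.056,"y":0.234,"z":0,"wx":0,"wy":0,"wz":0,"hand":-1},{"x":0.056,"y":0.234,"z":0,"wx":0,"wy":0,"wz":0,"hand":-1},{"x":0.056,"y":0.234,"z":0,"wx":0,"wy":0,"wz":0,"hand":-1},{"x":0.056,"y":0.234,"z":0,"wx":0,"wy":0,"wz":0,"hand":-1},{"x":0.056,"y":0.234,"z":0,"wx":0,"wy":0,"wz":0,"hand":-1},{"x":0.056,"y":0.234,"z":0,"wx":0,"wy":0,"wz":0,"hand":-1},{"x":0.056,"y":0.234,"z":0,"wx":0,"wy":0,"wz":0,"hand":-1},{"x":0.056,"y":0.234,"z":0,"wx":0,"wy":0,"wz":0,"hand":-1},{"x":0.056,"y":0.234,"z":0,"wx":0,"wy":0,"wz":0,"hand":-1},{"x":0.056,"y":0.234,"z":0,"wx":0,"wy":0,"wz":0,"hand":-1}]'

```text
time: 12.85
tool_pos: [0.5091, 0.2544, 0.1394]
tool_rot: [0.0, 0.194, 0.981, -0.0]
contact_force: [0.8, -0.4, -0.2]
gripper_width: 0.395
grasp_force: 60.0
```

Request:
send_rows --rows '[{"x":0.056,"y":0.234,"z":0,"wx":0,"wy":0,"wz":0,"hand":-1},{"x":0.056,"y":0.234,"z":0,"wx":0,"wy":0,"wz":0,"hand":-1},{"x":0.056,"y":0.234,"z":0,"wx":0,"wy":0,"wz":0,"hand":-1},{"x":0,"y":0,"z":0.15,"wx":0,"wy":0,"wz":0,"hand":-1},{"x":0,"y":0,"z":0.2,"wx":0,"wy":0,"wz":0,"hand":-1},{"x":0,"y":0,"z":0.15,"wx":0,"wy":0,"wz":0,"hand":-1},{"x":0,"y":0,"z":0,"wx":0,"wy":0,"wz":0,"hand":-1},{"x":0,"y":0,"z":0,"wx":0,"wy":0,"wz":0,"hand":-1},{"x":0,"y":0,"z":0,"wx":0,"wy":0,"wz":0,"hand":-1},{"x":0,"y":0,"z":0,"wx":0,"wy":0,"wz":0,"hand":-1}]'

```text
time: 13.68
tool_pos: [0.5278, 0.3601, 0.0668]
tool_rot: [0.002, 0.194, 0.981, 0.001]
contact_force: [-0.3, -0.2, -1.1]
gripper_width: 0.4
grasp_force: 60.2
```

Run:
```python
from h import *
go(.5275,.3585,.01,67.6); s=manip.state();print(s["tool_pos"],s["grasp_force"])
```

```text
shift units (tool now) [-0.001 -0.012  0.379] turn units [ 0.004  0.003 -0.   ] shift in turned frame [-0.002 -0.011  0.379] yaw now 67.6 j6 -0.7 t 13.68
[0.52784273 0.36013218 0.06684421] 60.171488374471664
```

Request:
send_rows --rows '[{"x":0,"y":-0.01,"z":0.1,"wx":0,"wy":0,"wz":0,"hand":-1},{"x":0,"y":0,"z":0.12,"wx":0,"wy":0,"wz":0,"hand":-1},{"x":0,"y":0,"z":0.07,"wx":0,"wy":0,"wz":0,"hand":-1},{"x":0,"y":0,"z":0.03,"wx":0,"wy":0,"wz":0,"hand":-1},{"x":0,"y":0,"z":0.02,"wx":0,"wy":0,"wz":0,"hand":-1},{"x":0,"y":0,"z":0.01,"wx":0,"wy":0,"wz":0,"hand":-1},{"x":0,"y":0,"z":0.01,"wx":0,"wy":0,"wz":0,"hand":-1},{"x":0,"y":0,"z":0.01,"wx":0,"wy":0,"wz":0,"hand":-1},{"x":0,"y":0,"z":0,"wx":0,"wy":0,"wz":0,"hand":-1},{"x":0,"y":0,"z":0,"wx":0,"wy":0,"wz":0,"hand":-1}]'

```text
time: 14.52
tool_pos: [0.5265, 0.3585, 0.0101]
tool_rot: [0.001, 0.194, 0.981, 0.0]
contact_force: [-2.1, -1.5, 5.8]
gripper_width: 0.395
grasp_force: 60.7
```

Request:
send_rows --rows '[{"x":0,"y":0,"z":0,"wx":0,"wy":0,"wz":0,"hand":0.15},{"x":0,"y":0,"z":0,"wx":0,"wy":0,"wz":0,"hand":0.15},{"x":0,"y":0,"z":0,"wx":0,"wy":0,"wz":0,"hand":0.15},{"x":0,"y":0,"z":-0.05,"wx":0,"wy":0,"wz":0,"hand":0.15},{"x":0,"y":0,"z":-0.15,"wx":0,"wy":0,"wz":0,"hand":0.15},{"x":0,"y":0,"z":-0.2,"wx":0,"wy":0,"wz":0,"hand":0.15},{"x":0,"y":0,"z":-0.2,"wx":0,"wy":0,"wz":0,"hand":0.5},{"x":0,"y":0,"z":-0.2,"wx":0,"wy":0,"wz":0,"hand":1},{"x":0,"y":0,"z":-0.1,"wx":0,"wy":0,"wz":0,"hand":1},{"x":0,"y":0,"z":0,"wx":0,"wy":0,"wz":0,"hand":1}]'

```text
time: 15.35
tool_pos: [0.5284, 0.3596, 0.1494]
tool_rot: [0.004, 0.194, 0.981, 0.003]
contact_force: [0.5, 0.4, 0.7]
gripper_width: 1.003
grasp_force: 0.0
```

Request:
send_rows --rows '[{"x":0,"y":0,"z":0,"wx":0,"wy":0,"wz":-0.14,"hand":1},{"x":0,"y":0,"z":0,"wx":0,"wy":0,"wz":-0.14,"hand":1},{"x":0,"y":0,"z":0,"wx":0,"wy":0,"wz":-0.14,"hand":1},{"x":0,"y":0,"z":0,"wx":0,"wy":0,"wz":-0.14,"hand":1},{"x":0,"y":0,"z":0,"wx":0,"wy":0,"wz":-0.14,"hand":1},{"x":0,"y":0,"z":0,"wx":0,"wy":0,"wz":-0.14,"hand":1},{"x":0,"y":0,"z":0,"wx":0,"wy":0,"wz":-0.14,"hand":1},{"x":0,"y":0,"z":0,"wx":0,"wy":0,"wz":-0.12,"hand":1},{"x":0,"y":0,"z":0,"wx":0,"wy":0,"wz":0,"hand":1},{"x":0,"y":0,"z":0,"wx":0,"wy":0,"wz":0,"hand":1}]'

```text
time: 16.18
tool_pos: [0.5249, 0.3577, 0.1418]
tool_rot: [-0.001, -0.233, 0.972, -0.0]
contact_force: [-0.3, -0.4, -0.9]
gripper_width: 1.0
grasp_force: 0.0
```

Run:
```python
from h import *
go(.4500,.2262,.1,117.1); s=manip.state();print(s["tool_pos"])
```

```text
shift units (tool now) [ 0.842 -0.555  0.281] turn units [-0.    -0.003 -0.003] shift in turned frame [ 0.844 -0.553  0.278] yaw now 117.0 j6 -1.56 t 16.18
[0.52491836 0.35768491 0.14175351]
```

Request:
send_rows --rows '[{"x":0.14,"y":-0.092,"z":0,"wx":0,"wy":0,"wz":0,"hand":1},{"x":0.14,"y":-0.092,"z":0.05,"wx":0,"wy":0,"wz":0,"hand":1},{"x":0.14,"y":-0.092,"z":0.05,"wx":0,"wy":0,"wz":0,"hand":1},{"x":0.14,"y":-0.092,"z":0.05,"wx":0,"wy":0,"wz":0,"hand":1},{"x":0.14,"y":-0.092,"z":0.05,"wx":0,"wy":0,"wz":0,"hand":1},{"x":0.14,"y":-0.092,"z":0.05,"wx":0,"wy":0,"wz":0,"hand":1},{"x":0,"y":0,"z":0.03,"wx":0,"wy":0,"wz":0,"hand":1},{"x":0,"y":0,"z":0,"wx":0,"wy":0,"wz":0,"hand":1},{"x":0,"y":0,"z":0,"wx":0,"wy":0,"wz":0,"hand":1},{"x":0,"y":0,"z":0,"wx":0,"wy":0,"wz":0,"hand":1}]'

```text
time: 17.02
tool_pos: [0.4522, 0.2278, 0.1022]
tool_rot: [0.001, -0.234, 0.972, 0.0]
contact_force: [0.1, 0.2, 0.5]
gripper_width: 1.001
grasp_force: 0.0
```

Run:
```python
from h import *
im,c=look("w6"); blobs(im,c,.015,(195,100,365,255),100)
go(.4500,.2262,.008,117.1); s=manip.state();print(s["tool_pos"])
```

```text
[280. 213.] [451.5 224.6] [53.5 37.9] 28.2
shift units (tool now) [ 0.019 -0.003  0.629] turn units [-0.     0.002  0.   ] shift in turned frame [ 0.019 -0.003  0.629] yaw now 117.1 j6 -1.72 t 17.07
[0.4522555  0.22788754 0.10233368]
```

View pics/w6.png

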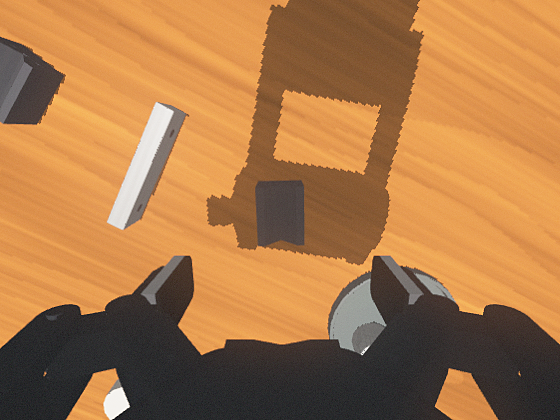

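The vee lies between the fingers at (281,213), with its groove along the tool x axis. The open fingers are clear of the dish and the bar.

Request:
send_rows --rows '[{"x":0.015,"y":-0.01,"z":0.1,"wx":0,"wy":0,"wz":0,"hand":1},{"x":0,"y":0,"z":0.2,"wx":0,"wy":0,"wz":0,"hand":1},{"x":0,"y":0,"z":0.2,"wx":0,"wy":0,"wz":0,"hand":1},{"x":0,"y":0,"z":0.09,"wx":0,"wy":0,"wz":0,"hand":1},{"x":0,"y":0,"z":0.04,"wx":0,"wy":0,"wz":0,"hand":1},{"x":0,"y":0,"z":0,"wx":0,"wy":0,"wz":0,"hand":-1},{"x":0,"y":0,"z":0,"wx":0,"wy":0,"wz":0,"hand":-1},{"x":0,"y":0,"z":0,"wx":0,"wy":0,"wz":0,"hand":-1},{"x":0,"y":0,"z":0,"wx":0,"wy":0,"wz":0,"hand":-1},{"x":0,"y":0,"z":0,"wx":0,"wy":0,"wz":0,"hand":-1}]'

```text
time: 17.9
tool_pos: [0.4517, 0.2255, 0.0092]
tool_rot: [0.002, -0.234, 0.972, 0.0]
contact_force: [-0.9, 1.1, 4.1]
gripper_width: 0.411
grasp_force: 61.9
```

Request:
send_rows --rows '[{"x":0,"y":0,"z":0,"wx":0,"wy":0,"wz":0,"hand":-1},{"x":0,"y":0,"z":0,"wx":0,"wy":0,"wz":0,"hand":-1},{"x":0,"y":0,"z":0,"wx":0,"wy":0,"wz":0,"hand":-1},{"x":0,"y":0,"z":0,"wx":0,"wy":0,"wz":0,"hand":-1},{"x":0,"y":0,"z":-0.05,"wx":0,"wy":0,"wz":0,"hand":-1},{"x":0,"y":0,"z":-0.15,"wx":0,"wy":0,"wz":0,"hand":-1},{"x":0,"y":0,"z":-0.2,"wx":0,"wy":0,"wz":0,"hand":-1},{"x":0,"y":0,"z":-0.2,"wx":0,"wy":0,"wz":0,"hand":-1},{"x":0,"y":0,"z":-0.2,"wx":0,"wy":0,"wz":0,"hand":-1},{"x":0,"y":0,"z":-0.1,"wx":0,"wy":0,"wz":0,"hand":-1}]'

```text
time: 18.73
tool_pos: [0.4508, 0.2248, 0.1456]
tool_rot: [0.002, -0.234, 0.972, 0.0]
contact_force: [0.8, 0.5, -2.3]
gripper_width: 0.405
grasp_force: 61.1
```

Run:
```python
from h import *
import numpy as np
u=np.array([np.cos(np.radians(-19.5)),np.sin(np.radians(-19.5))])
for k in (28,-28): 
  p=np.array([491.7,-360.7])+k*u; print(p); go(*(p/1000),.14,-19.5)
s=manip.state();print(s["tool_pos"])
```

```text
[ 518.09396175 -370.04659206]
shift units (tool now) [ 1.408 -3.734  0.036] turn units [-0.003  0.004 -0.964] shift in turned frame [ 3.589 -1.747  0.038] yaw now 117.1 j6 -1.73 t 18.73
[ 465.30603825 -351.35340794]
shift units (tool now) [ 1.664 -3.463  0.034] turn units [-0.003  0.004 -0.964] shift in turned frame [ 3.589 -1.373  0.038] yaw now 117.1 j6 -1.73 t 18.73
[0.45082529 0.22482364 0.14563034]
```

Request:
send_rows --rows '[{"x":0.083,"y":-0.22,"z":0,"wx":0,"wy":0,"wz":0,"hand":-1},{"x":0.083,"y":-0.22,"z":0,"wx":0,"wy":0,"wz":0,"hand":-1},{"x":0.083,"y":-0.22,"z":0,"wx":0,"wy":0,"wz":0,"hand":-1},{"x":0.083,"y":-0.22,"z":0,"wx":0,"wy":0,"wz":0,"hand":-1},{"x":0.083,"y":-0.22,"z":0,"wx":0,"wy":0,"wz":0,"hand":-1},{"x":0.083,"y":-0.22,"z":0,"wx":0,"wy":0,"wz":0,"hand":-1},{"x":0.083,"y":-0.22,"z":0,"wx":0,"wy":0,"wz":0,"hand":-1},{"x":0.083,"y":-0.22,"z":0,"wx":0,"wy":0,"wz":0,"hand":-1},{"x":0.083,"y":-0.22,"z":0,"wx":0,"wy":0,"wz":0,"hand":-1},{"x":0.083,"y":-0.22,"z":0,"wx":0,"wy":0,"wz":0,"hand":-1}]'

```text
time: 19.57
tool_pos: [0.4881, -0.1273, 0.1411]
tool_rot: [-0.001, -0.234, 0.972, 0.001]
contact_force: [0.9, 0.6, -4.6]
gripper_width: 0.407
grasp_force: 61.3
```

Request:
send_rows --rows '[{"x":0.083,"y":-0.22,"z":0,"wx":0,"wy":0,"wz":0,"hand":-1},{"x":0.083,"y":-0.22,"z":0,"wx":0,"wy":0,"wz":0,"hand":-1},{"x":0.083,"y":-0.22,"z":0,"wx":0,"wy":0,"wz":0,"hand":-1},{"x":0.083,"y":-0.22,"z":0,"wx":0,"wy":0,"wz":0,"hand":-1},{"x":0.083,"y":-0.22,"z":0,"wx":0,"wy":0,"wz":0,"hand":-1},{"x":0.083,"y":-0.22,"z":0,"wx":0,"wy":0,"wz":0,"hand":-1},{"x":0.083,"y":-0.22,"z":0,"wx":0,"wy":0,"wz":0,"hand":-1},{"x":0,"y":0,"z":0,"wx":0,"wy":0,"wz":0.15,"hand":-1},{"x":0,"y":0,"z":0,"wx":0,"wy":0,"wz":0.15,"hand":-1},{"x":0,"y":0,"z":0,"wx":0,"wy":0,"wz":0.15,"hand":-1}]'

```text
time: 20.4
tool_pos: [0.5158, -0.3713, 0.1404]
tool_rot: [-0.001, -0.056, 0.998, 0.001]
contact_force: [0.1, 0.1, -4.4]
gripper_width: 0.408
grasp_force: 62.0
```

Request:
send_rows --rows '[{"x":0,"y":0,"z":0,"wx":0,"wy":0,"wz":0.15,"hand":-1},{"x":0,"y":0,"z":0,"wx":0,"wy":0,"wz":0.15,"hand":-1},{"x":0,"y":0,"z":0,"wx":0,"wy":0,"wz":0.15,"hand":-1},{"x":0,"y":0,"z":0,"wx":0,"wy":0,"wz":0.15,"hand":-1},{"x":0,"y":0,"z":0,"wx":0,"wy":0,"wz":0.15,"hand":-1},{"x":0,"y":0,"z":0,"wx":0,"wy":0,"wz":0.15,"hand":-1},{"x":0,"y":0,"z":0,"wx":0,"wy":0,"wz":0.15,"hand":-1},{"x":0,"y":0,"z":0,"wx":0,"wy":0,"wz":0.15,"hand":-1},{"x":0,"y":0,"z":0,"wx":0,"wy":0,"wz":0.15,"hand":-1},{"x":0,"y":0,"z":0,"wx":0,"wy":0,"wz":0.15,"hand":-1}]'

```text
time: 21.23
tool_pos: [0.5161, -0.3704, 0.1406]
tool_rot: [-0.002, 0.507, 0.862, 0.0]
contact_force: [-0.3, -0.1, -4.0]
gripper_width: 0.408
grasp_force: 62.0
```

Request:
send_rows --rows '[{"x":0,"y":0,"z":0,"wx":0,"wy":0,"wz":0.15,"hand":-1},{"x":0,"y":0,"z":0,"wx":0,"wy":0,"wz":0.15,"hand":-1},{"x":0,"y":0,"z":0,"wx":0,"wy":0,"wz":0.15,"hand":-1},{"x":0,"y":0,"z":0,"wx":0,"wy":0,"wz":0.15,"hand":-1},{"x":0,"y":0,"z":0,"wx":0,"wy":0,"wz":0.15,"hand":-1},{"x":0,"y":0,"z":0,"wx":0,"wy":0,"wz":0.15,"hand":-1},{"x":0,"y":0,"z":0,"wx":0,"wy":0,"wz":0.14,"hand":-1},{"x":0,"y":0,"z":0,"wx":0,"wy":0,"wz":0,"hand":-1},{"x":0,"y":0,"z":0,"wx":0,"wy":0,"wz":0,"hand":-1},{"x":0,"y":0,"z":0,"wx":0,"wy":0,"wz":0,"hand":-1}]'

```text
time: 22.07
tool_pos: [0.5167, -0.3708, 0.1414]
tool_rot: [-0.001, 0.805, 0.593, -0.0]
contact_force: [0.1, -0.2, -4.0]
gripper_width: 0.408
grasp_force: 62.0
```

Run:
```python
from h import *
im,c=look("w7")
go(.5181,-.3700,.02,-19.5); s=manip.state();print(s["tool_pos"],s["grasp_force"])
```

```text
shift units (tool now) [0.008 0.007 0.811] turn units [-0.001 -0.     0.048] shift in turned frame [0.009 0.006 0.811] yaw now -17.3 j6 -0.44 t 22.12
[ 0.51683256 -0.37091517  0.14160793] 61.988736391067505
```

View pics/w7.png

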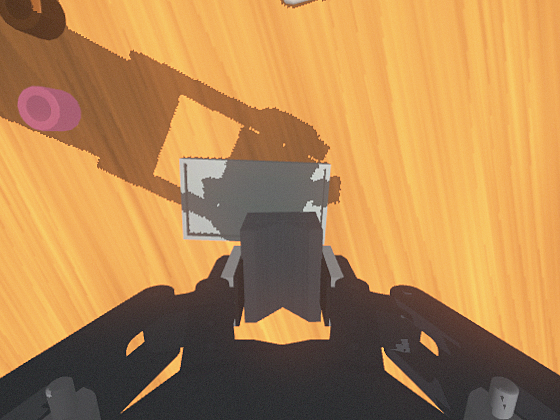

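The vee is held square. The tray corners show at about (181,158), (330,164) and (184,240), with the vee over its right half.

Run:
```python
from h import *
c=calibration("wrist"); p=cast([(181,158),(330,164),(184,240)],.012,c); print(p.round(4))
print("centre",((p[1]+p[2])/2).round(4),np.linalg.norm(p[1]-p[0]),np.linalg.norm(p[2]-p[0]),np.degrees(np.arctan2(*(p[1]-p[0])[::-1])))
```

```text
[[ 0.4415 -0.3042]
 [ 0.5695 -0.3498]
 [ 0.414  -0.3788]]
centre [ 0.4918 -0.3643] 0.13587821529119215 0.0794755593816378 -19.614851404701415
```

Request:
send_rows --rows '[{"x":0.01,"y":0.01,"z":0.1,"wx":0,"wy":0,"wz":0.048,"hand":-1},{"x":0,"y":0,"z":0.2,"wx":0,"wy":0,"wz":0,"hand":-1},{"x":0,"y":0,"z":0.2,"wx":0,"wy":0,"wz":0,"hand":-1},{"x":0,"y":0,"z":0.15,"wx":0,"wy":0,"wz":0,"hand":-1},{"x":0,"y":0,"z":0.08,"wx":0,"wy":0,"wz":0,"hand":-1},{"x":0,"y":0,"z":0.05,"wx":0,"wy":0,"wz":0,"hand":-1},{"x":0,"y":0,"z":0.02,"wx":0,"wy":0,"wz":0,"hand":-1},{"x":0,"y":0,"z":0,"wx":0,"wy":0,"wz":0,"hand":-1},{"x":0,"y":0,"z":0,"wx":0,"wy":0,"wz":0,"hand":-1},{"x":0,"y":0,"z":0,"wx":0,"wy":0,"wz":0,"hand":-1}]'

```text
time: 22.95
tool_pos: [0.5203, -0.3712, 0.0242]
tool_rot: [0.002, 0.817, 0.576, 0.0]
contact_force: [0.2, 0.0, -3.7]
gripper_width: 0.404
grasp_force: 61.7
```

Run:
```python
from h import *
go(.5181,-.3710,.0125,-19.5); s=manip.state();print(s["tool_pos"],s["grasp_force"])
```

```text
shift units (tool now) [-0.003 -0.014  0.078] turn units [ 0.004  0.002 -0.002] shift in turned frame [-0.003 -0.014  0.078] yaw now -19.6 j6 -0.39 t 22.95
[ 0.52025491 -0.37124627  0.02417461] 61.743128299713135
```

Request:
send_rows --rows '[{"x":0,"y":-0.014,"z":0.02,"wx":0,"wy":0,"wz":0,"hand":-1},{"x":0,"y":0,"z":0.02,"wx":0,"wy":0,"wz":0,"hand":-1},{"x":0,"y":0,"z":0.01,"wx":0,"wy":0,"wz":0,"hand":-1},{"x":0,"y":0,"z":0.01,"wx":0,"wy":0,"wz":0,"hand":-1},{"x":0,"y":0,"z":0.01,"wx":0,"wy":0,"wz":0,"hand":-1},{"x":0,"y":0,"z":0.01,"wx":0,"wy":0,"wz":0,"hand":-1},{"x":0,"y":0,"z":0,"wx":0,"wy":0,"wz":0,"hand":-1},{"x":0,"y":0,"z":0,"wx":0,"wy":0,"wz":0,"hand":-1},{"x":0,"y":0,"z":0,"wx":0,"wy":0,"wz":0,"hand":-1},{"x":0,"y":0,"z":0,"wx":0,"wy":0,"wz":0,"hand":-1}]'

```text
time: 23.78
tool_pos: [0.517, -0.3694, 0.0132]
tool_rot: [-0.001, 0.817, 0.577, -0.0]
contact_force: [-7.7, 7.2, 13.8]
gripper_width: 0.404
grasp_force: 64.0
```

Request:
send_rows --rows '[{"x":0,"y":0,"z":0,"wx":0,"wy":0,"wz":0,"hand":0},{"x":0,"y":0,"z":0,"wx":0,"wy":0,"wz":0,"hand":0},{"x":0,"y":0,"z":0,"wx":0,"wy":0,"wz":0,"hand":0},{"x":0,"y":0,"z":-0.05,"wx":0,"wy":0,"wz":0,"hand":0},{"x":0,"y":0,"z":-0.15,"wx":0,"wy":0,"wz":0,"hand":0},{"x":0,"y":0,"z":-0.2,"wx":0,"wy":0,"wz":0,"hand":0},{"x":0,"y":0,"z":-0.2,"wx":0,"wy":0,"wz":0,"hand":0.5},{"x":0,"y":0,"z":-0.2,"wx":0,"wy":0,"wz":0,"hand":1},{"x":0,"y":0,"z":-0.1,"wx":0,"wy":0,"wz":0,"hand":1},{"x":0,"y":0,"z":0,"wx":0,"wy":0,"wz":0,"hand":1}]'

```text
time: 24.62
tool_pos: [0.5195, -0.3716, 0.151]
tool_rot: [0.005, 0.817, 0.576, 0.001]
contact_force: [1.1, -0.9, 0.6]
gripper_width: 1.0
grasp_force: 0.0
```

Run:
```python
from h import *
im,c=look("w8")
go(.453,.0088,.1,78.4);go(.453,.0088,.1,-19.5); s=manip.state();print(s["tool_pos"])
```

```text
shift units (tool now) [ 2.237 -1.26   0.308] turn units [ 0.007 -0.002  1.822] shift in turned frame [-0.935 -2.39   0.319] yaw now -19.6 j6 -0.4 t 24.67
shift units (tool now) [ 2.237 -1.26   0.308] turn units [ 0.006  0.002 -0.002] shift in turned frame [ 2.239 -1.255  0.319] yaw now -19.6 j6 -0.4 t 24.67
[ 0.51829295 -0.37056984  0.14778838]
```

View pics/w8.png

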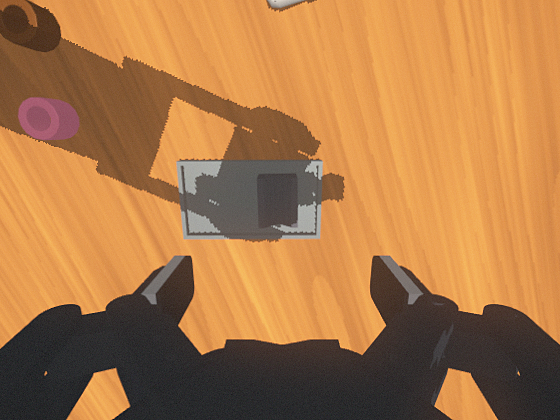

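The first vee stands flat in the right half of the tray at (278,200), clear of the walls. Next is the second vee.

Request:
send_rows --rows '[{"x":0.224,"y":-0.126,"z":0,"wx":0,"wy":0,"wz":0,"hand":1},{"x":0.224,"y":-0.126,"z":0,"wx":0,"wy":0,"wz":0,"hand":1},{"x":0.224,"y":-0.126,"z":0,"wx":0,"wy":0,"wz":0,"hand":1},{"x":0.224,"y":-0.126,"z":0,"wx":0,"wy":0,"wz":0,"hand":1},{"x":0.224,"y":-0.126,"z":0,"wx":0,"wy":0,"wz":0,"hand":1},{"x":0.224,"y":-0.126,"z":0,"wx":0,"wy":0,"wz":0,"hand":1},{"x":0.224,"y":-0.126,"z":0,"wx":0,"wy":0,"wz":0,"hand":1},{"x":0.224,"y":-0.126,"z":0,"wx":0,"wy":0,"wz":0,"hand":1},{"x":0.224,"y":-0.126,"z":0,"wx":0,"wy":0,"wz":0,"hand":1},{"x":0.224,"y":-0.126,"z":0,"wx":0,"wy":0,"wz":0,"hand":1}]'

```text
time: 25.5
tool_pos: [0.4497, 0.0123, 0.1425]
tool_rot: [-0.001, 0.817, 0.576, -0.001]
contact_force: [0.5, 0.2, -0.3]
gripper_width: 1.004
grasp_force: 0.0
```

Request:
send_rows --rows '[{"x":0,"y":0,"z":0,"wx":0,"wy":0,"wz":0.15,"hand":1},{"x":0,"y":0,"z":0,"wx":0,"wy":0,"wz":0.15,"hand":1},{"x":0,"y":0,"z":0,"wx":0,"wy":0,"wz":0.15,"hand":1},{"x":0,"y":0,"z":0,"wx":0,"wy":0,"wz":0.15,"hand":1},{"x":0,"y":0,"z":0,"wx":0,"wy":0,"wz":0.15,"hand":1},{"x":0,"y":0,"z":0,"wx":0,"wy":0,"wz":0.15,"hand":1},{"x":0,"y":0,"z":0,"wx":0,"wy":0,"wz":0.15,"hand":1},{"x":0,"y":0,"z":0,"wx":0,"wy":0,"wz":0.15,"hand":1},{"x":0,"y":0,"z":0,"wx":0,"wy":0,"wz":0.15,"hand":1},{"x":0,"y":0,"z":0,"wx":0,"wy":0,"wz":0.15,"hand":1}]'

```text
time: 26.33
tool_pos: [0.4502, 0.0106, 0.1423]
tool_rot: [-0.0, 1.0, 0.022, -0.002]
contact_force: [-0.1, -0.3, -0.6]
gripper_width: 1.002
grasp_force: 0.0
```

Request:
send_rows --rows '[{"x":0,"y":0,"z":0,"wx":0,"wy":0,"wz":0.15,"hand":1},{"x":0,"y":0,"z":0,"wx":0,"wy":0,"wz":0.15,"hand":1},{"x":0,"y":0,"z":0.1,"wx":0,"wy":0,"wz":0.02,"hand":1},{"x":0,"y":0,"z":0.12,"wx":0,"wy":0,"wz":0,"hand":1},{"x":0,"y":0,"z":0.08,"wx":0,"wy":0,"wz":0,"hand":1},{"x":0,"y":0,"z":0,"wx":0,"wy":0,"wz":0,"hand":1},{"x":0,"y":0,"z":0,"wx":0,"wy":0,"wz":0,"hand":1},{"x":0,"y":0,"z":0,"wx":0,"wy":0,"wz":0,"hand":1},{"x":0,"y":0,"z":0,"wx":0,"wy":0,"wz":0,"hand":1},{"x":0,"y":0,"z":0,"wx":0,"wy":0,"wz":0,"hand":1}]'

```text
time: 27.17
tool_pos: [0.4525, 0.0103, 0.1011]
tool_rot: [0.0, 0.995, -0.1, 0.001]
contact_force: [0.9, -0.6, -0.1]
gripper_width: 0.999
grasp_force: 0.0
```

Run:
```python
from h import *
im,c=look("w9"); blobs(im,c,.015,(195,100,365,255),100)
go(.4530,.0088,.009,78.4); s=manip.state();print(s["tool_pos"])
```

```text
[285. 218.] [449.4   7.4] [53.7 38.6] -11.5
shift units (tool now) [0.005 0.009 0.613] turn units [-0.    -0.002  0.002] shift in turned frame [0.006 0.009 0.613] yaw now -101.5 j6 1.63 t 27.22
[0.45242623 0.01035932 0.10101995]
```

View pics/w9.png

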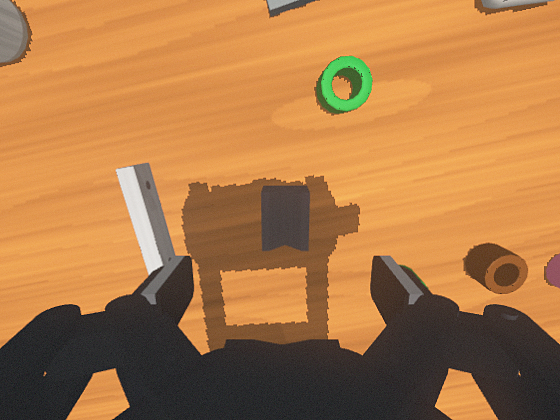

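The vee is between the fingers at (285,218) with the groove aligned. The bar and the green ring are clear of the fingers.

Request:
send_rows --rows '[{"x":0,"y":0.012,"z":0.1,"wx":0,"wy":0,"wz":0,"hand":1},{"x":0,"y":0,"z":0.2,"wx":0,"wy":0,"wz":0,"hand":1},{"x":0,"y":0,"z":0.18,"wx":0,"wy":0,"wz":0,"hand":1},{"x":0,"y":0,"z":0.09,"wx":0,"wy":0,"wz":0,"hand":1},{"x":0,"y":0,"z":0.04,"wx":0,"wy":0,"wz":0,"hand":1},{"x":0,"y":0,"z":0,"wx":0,"wy":0,"wz":0,"hand":-1},{"x":0,"y":0,"z":0,"wx":0,"wy":0,"wz":0,"hand":-1},{"x":0,"y":0,"z":0,"wx":0,"wy":0,"wz":0,"hand":-1},{"x":0,"y":0,"z":0,"wx":0,"wy":0,"wz":0,"hand":-1},{"x":0,"y":0,"z":0,"wx":0,"wy":0,"wz":0,"hand":-1}]'

```text
time: 28.05
tool_pos: [0.4531, 0.0083, 0.0105]
tool_rot: [0.0, 0.995, -0.1, 0.002]
contact_force: [-1.3, -1.4, 3.6]
gripper_width: 0.406
grasp_force: 61.9
```

Request:
send_rows --rows '[{"x":0,"y":0,"z":0,"wx":0,"wy":0,"wz":0,"hand":-1},{"x":0,"y":0,"z":0,"wx":0,"wy":0,"wz":0,"hand":-1},{"x":0,"y":0,"z":0,"wx":0,"wy":0,"wz":0,"hand":-1},{"x":0,"y":0,"z":0,"wx":0,"wy":0,"wz":0,"hand":-1},{"x":0,"y":0,"z":-0.05,"wx":0,"wy":0,"wz":0,"hand":-1},{"x":0,"y":0,"z":-0.15,"wx":0,"wy":0,"wz":0,"hand":-1},{"x":0,"y":0,"z":-0.2,"wx":0,"wy":0,"wz":0,"hand":-1},{"x":0,"y":0,"z":-0.2,"wx":0,"wy":0,"wz":0,"hand":-1},{"x":0,"y":0,"z":-0.2,"wx":0,"wy":0,"wz":0,"hand":-1},{"x":0,"y":0,"z":-0.1,"wx":0,"wy":0,"wz":0,"hand":-1}]'

```text
time: 28.88
tool_pos: [0.4524, 0.0087, 0.1472]
tool_rot: [-0.0, 0.995, -0.1, 0.002]
contact_force: [1.5, 0.3, -2.7]
gripper_width: 0.408
grasp_force: 61.1
```

Run:
```python
from h import *
go(.4648,-.3518,.14,-19.5)
s=manip.state();print(s["tool_pos"])
```

```text
shift units (tool now) [0.56  2.339 0.049] turn units [ 0.003 -0.005 -1.822] shift in turned frame [-2.238  0.88   0.048] yaw now -101.5 j6 1.63 t 28.88
[0.45239753 0.00870711 0.14722797]
```

Request:
send_rows --rows '[{"x":0.056,"y":0.234,"z":0,"wx":0,"wy":0,"wz":0,"hand":-1},{"x":0.056,"y":0.234,"z":0,"wx":0,"wy":0,"wz":0,"hand":-1},{"x":0.056,"y":0.234,"z":0,"wx":0,"wy":0,"wz":0,"hand":-1},{"x":0.056,"y":0.234,"z":0,"wx":0,"wy":0,"wz":0,"hand":-1},{"x":0.056,"y":0.234,"z":0,"wx":0,"wy":0,"wz":0,"hand":-1},{"x":0.056,"y":0.234,"z":0,"wx":0,"wy":0,"wz":0,"hand":-1},{"x":0.056,"y":0.234,"z":0,"wx":0,"wy":0,"wz":0,"hand":-1},{"x":0.056,"y":0.234,"z":0,"wx":0,"wy":0,"wz":0,"hand":-1},{"x":0.056,"y":0.234,"z":0,"wx":0,"wy":0,"wz":0,"hand":-1},{"x":0.056,"y":0.234,"z":0,"wx":0,"wy":0,"wz":0,"hand":-1}]'

```text
time: 29.72
tool_pos: [0.4627, -0.353, 0.1426]
tool_rot: [-0.001, 0.995, -0.1, -0.001]
contact_force: [0.5, -0.2, -2.6]
gripper_width: 0.407
grasp_force: 61.2
```

Request:
send_rows --rows '[{"x":0,"y":0,"z":0,"wx":0,"wy":0,"wz":-0.15,"hand":-1},{"x":0,"y":0,"z":0,"wx":0,"wy":0,"wz":-0.15,"hand":-1},{"x":0,"y":0,"z":0,"wx":0,"wy":0,"wz":-0.15,"hand":-1},{"x":0,"y":0,"z":0,"wx":0,"wy":0,"wz":-0.15,"hand":-1},{"x":0,"y":0,"z":0,"wx":0,"wy":0,"wz":-0.15,"hand":-1},{"x":0,"y":0,"z":0,"wx":0,"wy":0,"wz":-0.15,"hand":-1},{"x":0,"y":0,"z":0,"wx":0,"wy":0,"wz":-0.15,"hand":-1},{"x":0,"y":0,"z":0,"wx":0,"wy":0,"wz":-0.15,"hand":-1},{"x":0,"y":0,"z":0,"wx":0,"wy":0,"wz":-0.15,"hand":-1},{"x":0,"y":0,"z":0,"wx":0,"wy":0,"wz":-0.15,"hand":-1}]'

```text
time: 30.55
tool_pos: [0.463, -0.3511, 0.1425]
tool_rot: [-0.001, 0.882, 0.472, -0.0]
contact_force: [0.1, -0.3, -3.7]
gripper_width: 0.407
grasp_force: 61.7
```

Request:
send_rows --rows '[{"x":0,"y":0,"z":0,"wx":0,"wy":0,"wz":-0.15,"hand":-1},{"x":0,"y":0,"z":0.1,"wx":0,"wy":0,"wz":-0.15,"hand":-1},{"x":0,"y":0,"z":0.15,"wx":0,"wy":0,"wz":-0.02,"hand":-1},{"x":0,"y":0,"z":0.15,"wx":0,"wy":0,"wz":0,"hand":-1},{"x":0,"y":0,"z":0.05,"wx":0,"wy":0,"wz":0,"hand":-1},{"x":0,"y":0,"z":0,"wx":0,"wy":0,"wz":0,"hand":-1},{"x":0,"y":0,"z":0,"wx":0,"wy":0,"wz":0,"hand":-1},{"x":0,"y":0,"z":0,"wx":0,"wy":0,"wz":0,"hand":-1},{"x":0,"y":0,"z":0,"wx":0,"wy":0,"wz":0,"hand":-1},{"x":0,"y":0,"z":0,"wx":0,"wy":0,"wz":0,"hand":-1}]'

```text
time: 31.38
tool_pos: [0.4646, -0.3528, 0.0778]
tool_rot: [0.001, 0.817, 0.576, 0.0]
contact_force: [-0.3, 0.5, -3.6]
gripper_width: 0.406
grasp_force: 61.7
```

Run:
```python
from h import *
c=calibration("top"); im=grab_frame("top"); cv2.imwrite("pics/t2.png",im)
go(.4639,-.352,.014,-19.5)
s=manip.state();print(s["tool_pos"],s["grasp_force"])
```

```text
shift units (tool now) [ 0.003 -0.006  0.423] turn units [ 0.003  0.001 -0.002] shift in turned frame [ 0.003 -0.005  0.423] yaw now -19.6 j6 -0.43 t 31.43
[ 0.46440827 -0.35263467  0.07749841] 61.656914949417114
```

Request:
send_rows --rows '[{"x":0,"y":-0.01,"z":0.1,"wx":0,"wy":0,"wz":0,"hand":-1},{"x":0,"y":0,"z":0.12,"wx":0,"wy":0,"wz":0,"hand":-1},{"x":0,"y":0,"z":0.08,"wx":0,"wy":0,"wz":0,"hand":-1},{"x":0,"y":0,"z":0.04,"wx":0,"wy":0,"wz":0,"hand":-1},{"x":0,"y":0,"z":0.02,"wx":0,"wy":0,"wz":0,"hand":-1},{"x":0,"y":0,"z":0.01,"wx":0,"wy":0,"wz":0,"hand":-1},{"x":0,"y":0,"z":0.01,"wx":0,"wy":0,"wz":0,"hand":-1},{"x":0,"y":0,"z":0.01,"wx":0,"wy":0,"wz":0,"hand":-1},{"x":0,"y":0,"z":0.01,"wx":0,"wy":0,"wz":0,"hand":-1},{"x":0,"y":0,"z":0,"wx":0,"wy":0,"wz":0,"hand":-1}]'

```text
time: 32.27
tool_pos: [0.4625, -0.3517, 0.0163]
tool_rot: [0.0, 0.817, 0.576, 0.0]
contact_force: [0.1, -0.3, -3.7]
gripper_width: 0.407
grasp_force: 61.7
```

Run:
```python
from h import *
go(.4639,-.352,.0125,-19.5)
```

```text
shift units (tool now) [0.001 0.01  0.025] turn units [ 0.001  0.    -0.002] shift in turned frame [0.001 0.01  0.025] yaw now -19.6 j6 -0.44 t 32.27
```

Request:
send_rows --rows '[{"x":0,"y":0,"z":0.005,"wx":0,"wy":0,"wz":0,"hand":-1},{"x":0,"y":0,"z":0,"wx":0,"wy":0,"wz":0,"hand":-1},{"x":0,"y":0,"z":0.005,"wx":0,"wy":0,"wz":0,"hand":-1},{"x":0,"y":0,"z":0,"wx":0,"wy":0,"wz":0,"hand":-1},{"x":0,"y":0,"z":0.005,"wx":0,"wy":0,"wz":0,"hand":-1},{"x":0,"y":0,"z":0,"wx":0,"wy":0,"wz":0,"hand":-1},{"x":0,"y":0,"z":0,"wx":0,"wy":0,"wz":0,"hand":-1},{"x":0,"y":0,"z":0,"wx":0,"wy":0,"wz":0,"hand":-1},{"x":0,"y":0,"z":0,"wx":0,"wy":0,"wz":0,"hand":-1},{"x":0,"y":0,"z":0,"wx":0,"wy":0,"wz":0,"hand":-1}]'

```text
time: 33.1
tool_pos: [0.4624, -0.3516, 0.0145]
tool_rot: [-0.0, 0.817, 0.576, -0.0]
contact_force: [-4.2, 2.3, 4.8]
gripper_width: 0.404
grasp_force: 62.8
```

Seated, with the force turned positive. I release with a narrow opening and rise.

Request:
send_rows --rows '[{"x":0,"y":0,"z":0,"wx":0,"wy":0,"wz":0,"hand":-0.07},{"x":0,"y":0,"z":0,"wx":0,"wy":0,"wz":0,"hand":-0.07},{"x":0,"y":0,"z":0,"wx":0,"wy":0,"wz":0,"hand":-0.07},{"x":0,"y":0,"z":-0.03,"wx":0,"wy":0,"wz":0,"hand":-0.07},{"x":0,"y":0,"z":-0.1,"wx":0,"wy":0,"wz":0,"hand":-0.07},{"x":0,"y":0,"z":-0.2,"wx":0,"wy":0,"wz":0,"hand":-0.07},{"x":0,"y":0,"z":-0.2,"wx":0,"wy":0,"wz":0,"hand":0},{"x":0,"y":0,"z":-0.2,"wx":0,"wy":0,"wz":0,"hand":1},{"x":0,"y":0,"z":-0.15,"wx":0,"wy":0,"wz":0,"hand":1},{"x":0,"y":0,"z":0,"wx":0,"wy":0,"wz":0,"hand":1}]'

```text
time: 33.93
tool_pos: [0.4652, -0.3543, 0.1531]
tool_rot: [0.006, 0.817, 0.576, 0.001]
contact_force: [0.9, -0.7, 1.0]
gripper_width: 0.899
grasp_force: 0.0
```

Run:
```python
from h import *
im,c=look("w10")
go(.4663,.1172,.1,88.1);go(.6685,-.0245,.1,96.1); s=manip.state();print(s["tool_pos"])
```

```text
shift units (tool now) [ 2.961 -1.041  0.317] turn units [ 0.011 -0.002  1.607] shift in turned frame [-0.09  -3.135  0.334] yaw now -19.6 j6 -0.44 t 33.98
shift units (tool now) [2.523 0.546 0.33 ] turn units [ 1.100e-02 -1.000e-03  1.429e+00] shift in turned frame [ 1.587 -2.035  0.334] yaw now -19.6 j6 -0.44 t 33.98
[ 0.46419069 -0.35327494  0.15011152]
```

View pics/w10.png

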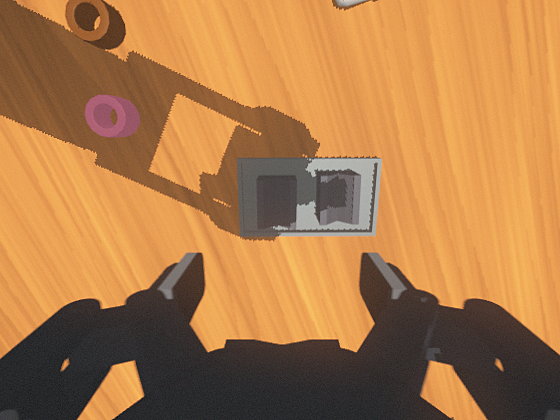

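Both vees stand flat in the wide tray, at (277,202) and (340,196), clear of each other and of the rim. Next is the bar.

Request:
send_rows --rows '[{"x":0.247,"y":-0.087,"z":0,"wx":0,"wy":0,"wz":0,"hand":1},{"x":0.247,"y":-0.087,"z":0,"wx":0,"wy":0,"wz":0,"hand":1},{"x":0.247,"y":-0.087,"z":0,"wx":0,"wy":0,"wz":0,"hand":1},{"x":0.247,"y":-0.087,"z":0,"wx":0,"wy":0,"wz":0,"hand":1},{"x":0.247,"y":-0.087,"z":0,"wx":0,"wy":0,"wz":0,"hand":1},{"x":0.247,"y":-0.087,"z":0,"wx":0,"wy":0,"wz":0,"hand":1},{"x":0.247,"y":-0.087,"z":0,"wx":0,"wy":0,"wz":0,"hand":1},{"x":0.247,"y":-0.087,"z":0,"wx":0,"wy":0,"wz":0,"hand":1},{"x":0.247,"y":-0.087,"z":0,"wx":0,"wy":0,"wz":0,"hand":1},{"x":0.247,"y":-0.087,"z":0,"wx":0,"wy":0,"wz":0,"hand":1}]'

```text
time: 34.82
tool_pos: [0.4624, 0.0432, 0.1443]
tool_rot: [-0.001, 0.817, 0.576, -0.001]
contact_force: [1.0, -0.7, 0.9]
gripper_width: 1.002
grasp_force: 0.0
```

Request:
send_rows --rows '[{"x":0.247,"y":-0.087,"z":0,"wx":0,"wy":0,"wz":0,"hand":1},{"x":0.247,"y":-0.087,"z":0,"wx":0,"wy":0,"wz":0,"hand":1},{"x":0,"y":0,"z":0,"wx":0,"wy":0,"wz":0.15,"hand":1},{"x":0,"y":0,"z":0,"wx":0,"wy":0,"wz":0.15,"hand":1},{"x":0,"y":0,"z":0,"wx":0,"wy":0,"wz":0.15,"hand":1},{"x":0,"y":0,"z":0,"wx":0,"wy":0,"wz":0.15,"hand":1},{"x":0,"y":0,"z":0,"wx":0,"wy":0,"wz":0.15,"hand":1},{"x":0,"y":0,"z":0,"wx":0,"wy":0,"wz":0.15,"hand":1},{"x":0,"y":0,"z":0,"wx":0,"wy":0,"wz":0.15,"hand":1},{"x":0,"y":0,"z":0,"wx":0,"wy":0,"wz":0.15,"hand":1}]'

```text
time: 35.65
tool_pos: [0.463, 0.1198, 0.1441]
tool_rot: [-0.0, 0.99, 0.14, -0.001]
contact_force: [-0.4, -1.0, -0.2]
gripper_width: 1.002
grasp_force: 0.0
```

Request:
send_rows --rows '[{"x":0,"y":0,"z":0,"wx":0,"wy":0,"wz":0.15,"hand":1},{"x":0,"y":0,"z":0,"wx":0,"wy":0,"wz":0.15,"hand":1},{"x":0,"y":0,"z":0.1,"wx":0,"wy":0,"wz":0.1,"hand":1},{"x":0,"y":0,"z":0.12,"wx":0,"wy":0,"wz":0,"hand":1},{"x":0,"y":0,"z":0.08,"wx":0,"wy":0,"wz":0,"hand":1},{"x":0,"y":0,"z":0,"wx":0,"wy":0,"wz":0,"hand":1},{"x":0,"y":0,"z":0,"wx":0,"wy":0,"wz":0,"hand":1},{"x":0,"y":0,"z":0,"wx":0,"wy":0,"wz":0,"hand":1},{"x":0,"y":0,"z":0,"wx":0,"wy":0,"wz":0,"hand":1},{"x":0,"y":0,"z":0,"wx":0,"wy":0,"wz":0,"hand":1}]'

```text
time: 36.48
tool_pos: [0.4647, 0.1199, 0.1019]
tool_rot: [-0.0, 1.0, -0.014, 0.001]
contact_force: [0.1, -0.4, 0.4]
gripper_width: 1.001
grasp_force: 0.0
```

Run:
```python
from h import *
im,c=look("w11"); blobs(im,c,.014,(195,60,365,258),100)
go(.4663,.1172,.010,88.1); s=manip.state();print(s["tool_pos"])
```

```text
[286. 204.] [471.8 115.1] [87.6 14.9] -1.7
shift units (tool now) [0.01  0.018 0.612] turn units [-0.    -0.002  0.007] shift in turned frame [0.012 0.018 0.612] yaw now -91.6 j6 1.7 t 36.53
[0.46464251 0.11993348 0.10180637]
```

View pics/w11.png

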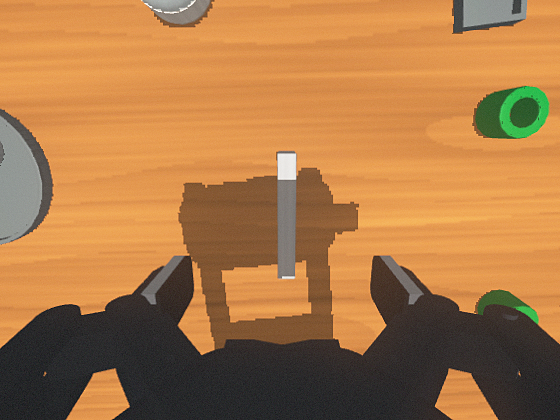

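The bar runs along tool x at (286,215), from row 152 to row 278. It lies slightly right of the finger midline, so I shift about 3 mm and grip at a TCP height of about 12 mm, which lets the tips clear the tray rim later.

Request:
send_rows --rows '[{"x":0.01,"y":0.022,"z":0.1,"wx":0,"wy":0,"wz":0.007,"hand":1},{"x":0,"y":0,"z":0.2,"wx":0,"wy":0,"wz":0,"hand":1},{"x":0,"y":0,"z":0.17,"wx":0,"wy":0,"wz":0,"hand":1},{"x":0,"y":0,"z":0.09,"wx":0,"wy":0,"wz":0,"hand":1},{"x":0,"y":0,"z":0.04,"wx":0,"wy":0,"wz":0,"hand":0.5},{"x":0,"y":0,"z":0,"wx":0,"wy":0,"wz":0,"hand":-1},{"x":0,"y":0,"z":0,"wx":0,"wy":0,"wz":0,"hand":-1},{"x":0,"y":0,"z":0,"wx":0,"wy":0,"wz":0,"hand":-1},{"x":0,"y":0,"z":0,"wx":0,"wy":0,"wz":0,"hand":-1},{"x":0,"y":0,"z":0,"wx":0,"wy":0,"wz":0,"hand":-1}]'

```text
time: 37.37
tool_pos: [0.4665, 0.1165, 0.0123]
tool_rot: [0.0, 1.0, -0.017, 0.001]
contact_force: [-4.2, -3.3, 22.7]
gripper_width: 0.151
grasp_force: 50.4
```

Request:
send_rows --rows '[{"x":0,"y":0,"z":0,"wx":0,"wy":0,"wz":0,"hand":-1},{"x":0,"y":0,"z":0,"wx":0,"wy":0,"wz":0,"hand":-1},{"x":0,"y":0,"z":0,"wx":0,"wy":0,"wz":0,"hand":-1},{"x":0,"y":0,"z":0,"wx":0,"wy":0,"wz":0,"hand":-1},{"x":0,"y":0,"z":0,"wx":0,"wy":0,"wz":0,"hand":-1},{"x":0,"y":0,"z":0,"wx":0,"wy":0,"wz":0,"hand":-1},{"x":0,"y":0,"z":0,"wx":0,"wy":0,"wz":0,"hand":-1},{"x":0,"y":0,"z":0,"wx":0,"wy":0,"wz":0,"hand":-1},{"x":0,"y":0,"z":0,"wx":0,"wy":0,"wz":0,"hand":-1},{"x":0,"y":0,"z":0,"wx":0,"wy":0,"wz":0,"hand":-1}]'

```text
time: 38.2
tool_pos: [0.4667, 0.1165, 0.0124]
tool_rot: [0.0, 1.0, -0.017, 0.001]
contact_force: [-1.3, -0.0, 5.6]
gripper_width: 0.146
grasp_force: 61.7
```

Request:
send_rows --rows '[{"x":0,"y":0,"z":-0.05,"wx":0,"wy":0,"wz":0,"hand":-1},{"x":0,"y":0,"z":-0.15,"wx":0,"wy":0,"wz":0,"hand":-1},{"x":0,"y":0,"z":-0.2,"wx":0,"wy":0,"wz":0,"hand":-1},{"x":0,"y":0,"z":-0.2,"wx":0,"wy":0,"wz":0,"hand":-1},{"x":0,"y":0,"z":-0.2,"wx":0,"wy":0,"wz":0,"hand":-1},{"x":0,"y":0,"z":-0.1,"wx":0,"wy":0,"wz":0,"hand":-1},{"x":0,"y":0,"z":0,"wx":0,"wy":0,"wz":-0.09,"hand":-1},{"x":0,"y":0,"z":0,"wx":0,"wy":0,"wz":-0.09,"hand":-1},{"x":0,"y":0,"z":0,"wx":0,"wy":0,"wz":0,"hand":-1},{"x":0,"y":0,"z":0,"wx":0,"wy":0,"wz":0,"hand":-1}]'

```text
time: 39.03
tool_pos: [0.4645, 0.1165, 0.1451]
tool_rot: [-0.0, 0.999, 0.053, -0.001]
contact_force: [-0.7, -0.4, -3.0]
gripper_width: 0.147
grasp_force: 60.5
```

Run:
```python
from h import *
go(.6685,-.0245,.11,96.1); s=manip.state();print(s["tool_pos"],s["grasp_force"])
```

```text
shift units (tool now) [1.253 1.079 0.232] turn units [-0.     0.002 -0.   ] shift in turned frame [1.252 1.079 0.234] yaw now -83.9 j6 1.55 t 39.03
[0.46453812 0.11652302 0.14510678] 60.45792818069458
```

Request:
send_rows --rows '[{"x":0.18,"y":0.154,"z":0,"wx":0,"wy":0,"wz":0,"hand":-1},{"x":0.18,"y":0.154,"z":0,"wx":0,"wy":0,"wz":0,"hand":-1},{"x":0.18,"y":0.154,"z":0,"wx":0,"wy":0,"wz":0,"hand":-1},{"x":0.18,"y":0.154,"z":0,"wx":0,"wy":0,"wz":0,"hand":-1},{"x":0.18,"y":0.154,"z":0.05,"wx":0,"wy":0,"wz":0,"hand":-1},{"x":0.18,"y":0.154,"z":0.08,"wx":0,"wy":0,"wz":0,"hand":-1},{"x":0.17,"y":0.154,"z":0.1,"wx":0,"wy":0,"wz":0,"hand":-1},{"x":0,"y":0,"z":0.05,"wx":0,"wy":0,"wz":0,"hand":-1},{"x":0,"y":0,"z":0,"wx":0,"wy":0,"wz":0,"hand":-1},{"x":0,"y":0,"z":0,"wx":0,"wy":0,"wz":0,"hand":-1}]'

```text
time: 39.87
tool_pos: [0.6677, -0.0237, 0.1018]
tool_rot: [-0.001, 0.999, 0.053, -0.002]
contact_force: [-0.0, 1.4, -2.1]
gripper_width: 0.147
grasp_force: 60.4
```

Run:
```python
from h import *
im,c=look("w12")
go(.6685,-.0245,.02,96.1); s=manip.state();print(s["tool_pos"],s["grasp_force"])
```

```text
shift units (tool now) [0.002 0.008 0.555] turn units [-0.001  0.002  0.002] shift in turned frame [0.001 0.008 0.555] yaw now -83.8 j6 1.32 t 39.92
[ 0.66818604 -0.023359    0.10325412] 60.37416458129883
```

View pics/w12.png

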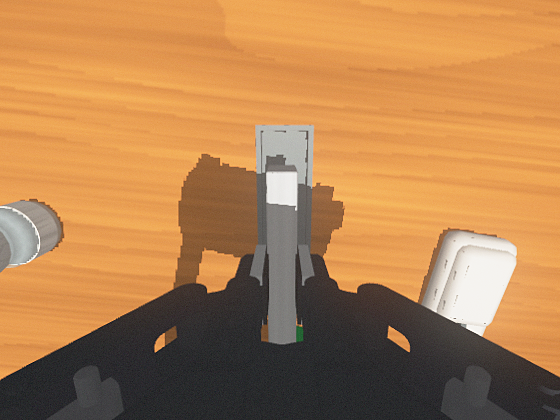

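The bar is held square over the narrow tray. The tray's far edge runs from (255,126) to (314,126), and the mouse and jar are well aside.

Run:
```python
from h import *
c=calibration("wrist"); p=cast([(255,126),(314,126),(256,240),(313,240)],.012,c); print(p.round(4))
u=np.array([np.cos(np.radians(6.1)),np.sin(np.radians(6.1))]); print("centre",(p[0]+p[1])/2-.069*u,np.linalg.norm(p[1]-p[0]))
```

```text
[[ 0.7347  0.0034]
 [ 0.7396 -0.0412]
 [ 0.6429 -0.0052]
 [ 0.6481 -0.0529]]
centre [ 0.6685333 -0.0262274] 0.04483405553341015
```

Request:
send_rows --rows '[{"x":0,"y":0.013,"z":0.1,"wx":0,"wy":0,"wz":0,"hand":-1},{"x":0,"y":0,"z":0.18,"wx":0,"wy":0,"wz":0,"hand":-1},{"x":0,"y":0,"z":0.15,"wx":0,"wy":0,"wz":0,"hand":-1},{"x":0,"y":0,"z":0.07,"wx":0,"wy":0,"wz":0,"hand":-1},{"x":0,"y":0,"z":0.03,"wx":0,"wy":0,"wz":0,"hand":-1},{"x":0,"y":0,"z":0.01,"wx":0,"wy":0,"wz":0,"hand":-1},{"x":0,"y":0,"z":0.01,"wx":0,"wy":0,"wz":0,"hand":-1},{"x":0,"y":0,"z":0,"wx":0,"wy":0,"wz":0,"hand":-1},{"x":0,"y":0,"z":0,"wx":0,"wy":0,"wz":0,"hand":-1},{"x":0,"y":0,"z":0,"wx":0,"wy":0,"wz":0,"hand":-1}]'

```text
time: 40.75
tool_pos: [0.6704, -0.0261, 0.0228]
tool_rot: [0.0, 0.999, 0.054, 0.001]
contact_force: [0.3, 0.9, -3.2]
gripper_width: 0.145
grasp_force: 60.4
```

Run:
```python
from h import *
go(.6685,-.0254,.0162,96.1)
```

```text
shift units (tool now) [-0.012 -0.006  0.044] turn units [ 0.001 -0.003  0.002] shift in turned frame [-0.012 -0.006  0.044] yaw now -83.8 j6 1.31 t 40.75
```

Request:
send_rows --rows '[{"x":-0.01,"y":0,"z":0.01,"wx":0,"wy":0,"wz":0,"hand":-1},{"x":0,"y":0,"z":0.01,"wx":0,"wy":0,"wz":0,"hand":-1},{"x":0,"y":0,"z":0.005,"wx":0,"wy":0,"wz":0,"hand":-1},{"x":0,"y":0,"z":0.005,"wx":0,"wy":0,"wz":0,"hand":-1},{"x":0,"y":0,"z":0.005,"wx":0,"wy":0,"wz":0,"hand":-1},{"x":0,"y":0,"z":0,"wx":0,"wy":0,"wz":0,"hand":-1},{"x":0,"y":0,"z":0,"wx":0,"wy":0,"wz":0,"hand":-1},{"x":0,"y":0,"z":0,"wx":0,"wy":0,"wz":0,"hand":-1},{"x":0,"y":0,"z":0,"wx":0,"wy":0,"wz":0,"hand":-1},{"x":0,"y":0,"z":0,"wx":0,"wy":0,"wz":0,"hand":-1}]'

```text
time: 41.58
tool_pos: [0.668, -0.0262, 0.0164]
tool_rot: [0.0, 0.999, 0.054, -0.0]
contact_force: [-3.0, -0.3, 2.9]
gripper_width: 0.145
grasp_force: 61.1
```

Request:
send_rows --rows '[{"x":0,"y":0,"z":0,"wx":0,"wy":0,"wz":0,"hand":-0.4},{"x":0,"y":0,"z":0,"wx":0,"wy":0,"wz":0,"hand":-0.4},{"x":0,"y":0,"z":0,"wx":0,"wy":0,"wz":0,"hand":-0.4},{"x":0,"y":0,"z":-0.05,"wx":0,"wy":0,"wz":0,"hand":-0.4},{"x":0,"y":0,"z":-0.15,"wx":0,"wy":0,"wz":0,"hand":-0.4},{"x":0,"y":0,"z":-0.2,"wx":0,"wy":0,"wz":0,"hand":-0.4},{"x":0,"y":0,"z":-0.2,"wx":0,"wy":0,"wz":0,"hand":0},{"x":0,"y":0,"z":-0.2,"wx":0,"wy":0,"wz":0,"hand":0.5},{"x":0,"y":0,"z":-0.2,"wx":0,"wy":0,"wz":0,"hand":0.5},{"x":0,"y":0,"z":0,"wx":0,"wy":0,"wz":0,"hand":0.5}]'

```text
time: 42.42
tool_pos: [0.6723, -0.0267, 0.1759]
tool_rot: [0.001, 0.999, 0.054, 0.007]
contact_force: [0.8, 0.2, 0.6]
gripper_width: 0.752
grasp_force: 0.0
```

Request:
send_rows --rows '[{"x":-0.2,"y":0,"z":0,"wx":0,"wy":0,"wz":0,"hand":0.5},{"x":-0.2,"y":0,"z":0,"wx":0,"wy":0,"wz":0,"hand":0.5},{"x":-0.2,"y":0,"z":0,"wx":0,"wy":0,"wz":0,"hand":0.5},{"x":-0.2,"y":0,"z":0,"wx":0,"wy":0,"wz":0,"hand":0.5},{"x":-0.2,"y":0,"z":0,"wx":0,"wy":0,"wz":0,"hand":0.5},{"x":-0.2,"y":0,"z":0,"wx":0,"wy":0,"wz":0,"hand":0.5},{"x":-0.2,"y":0,"z":0,"wx":0,"wy":0,"wz":0,"hand":0.5},{"x":0,"y":0,"z":0,"wx":0,"wy":0,"wz":0,"hand":0.5},{"x":0,"y":0,"z":0,"wx":0,"wy":0,"wz":0,"hand":0.5},{"x":0,"y":0,"z":0,"wx":0,"wy":0,"wz":0,"hand":0.5}]'

```text
time: 43.25
tool_pos: [0.46, -0.0489, 0.167]
tool_rot: [0.0, 0.999, 0.054, 0.001]
contact_force: [-0.3, 0.6, 0.4]
gripper_width: 0.745
grasp_force: 0.0
```

Run:
```python
from h import *
im=grab_frame("top"); im2=cv2.resize(im[110:290,80:470],None,fx=2,fy=2,interpolation=2)
cv2.imwrite("pics/t3.png",im2); print(manip.state()["tool_pos"])
```

```text
[ 0.46028477 -0.04891143  0.16700367]
```

View pics/t3.png

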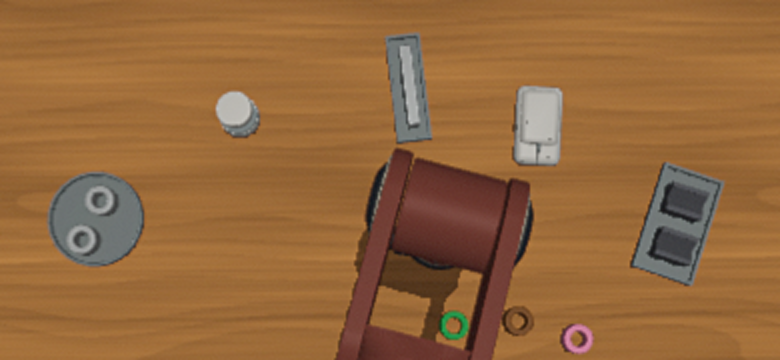

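The final top view shows both rings in the dish at (100,201) and (82,240), both vees in the wide tray at (687,200) and (675,245), and the bar in the narrow tray at (410,87). The jar, mouse and look-alikes that can be seen have not moved, and the arm is clear.

```bash
python3 -c "
from plant import job_done
print(job_done())"
```

```text
the job is handed in; nothing more can be done
None
```

I put both rings in the dish, both vee blocks in the wide tray and the bar in the narrow tray, all upright in the last pictures, and handed the job in at about 43 s; the jar and mouse were not touched.

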